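# Release and open the right-hand drawer of a locking desk chest

### The job

Open the right-hand drawer of the small desk chest (right as you face its drawer fronts). It is locked: push the spring-centred release lever on top of the chest over towards that drawer, without forcing it, and hold it there until the drawer has stopped coming forward by itself; let the lever spring back to the middle, and only then pull the drawer by its handle all the way out to its stop. Keep the left-hand drawer locked shut and everything else where it stands.

Things in the scene. Friction and masses are not known exactly. Their poses are not given: they have to be found in the camera images.
- chest: Birch desk chest, 200 deep (x) x 400 wide (y) x 110 high mm, fixed to the desk. Origin: centre of its underside; x points from the drawer fronts to the back, y to the left as you face the fronts, z up. Fronts 100 mm from the origin. On its top an aluminium plate 56 (x) x 100 (y) x 12 mm, centred at x = -20 mm, carries the release lever.
- rack: Steel wire rack fixed over the chest's top, origin and axes as the chest's. Deck of 6 mm bars along y at x = -30, 10, 50, 90 mm, 300 mm above the desk, 380 mm wide, on 8 mm posts at y = +-190, x = 0 and 85 mm. Notebooks and a box lie on its ends. A gripper pointing straight down at the lever would hit it; one leaning back towards the fronts by 35 to 45 degrees passes before and under the deck.
- toggle_tip (a point): Top end of the release lever, on its centre line, 67 mm from its pivot. Steel rod of 10 mm diameter, with a black bat-shaped grip of 12 to 18 mm diameter over its last 31 mm. Upright when centred; pivot 118 mm above the desk at chest x = -20, y = 0 mm, so the tip is then 185 mm above the desk.
- toggle (a joint): Angle of the release lever (rad). 0: upright, spring-centred. Positive: tip towards the right-hand drawer (chest -y). Stops at +-0.42. Spring 0.9 N m/rad (about 7 N at 45 mm from the pivot for 0.35 rad). From about 0.25 it frees the drawer on that side; let go, it springs back to within 0.03 of 0. More than 30 N on it would damage it.
- drawer_r (a joint): How far the right-hand drawer is out (m). 0: shut and locked. Once freed by the lever, a damped ejector pushes it out to 0.025 in about 2.5 s; from there it slides freely (about 1 N) out to its stop at 0.09. It stays where it is left.
- handle_r (a point): Middle of the right-hand drawer's steel bar handle: level bar of 11 mm diameter, 100 mm long along chest y, its axis 40 mm before the drawer front (34 mm clear behind the bar), 75 mm above the desk; at chest x = -140, y = -96.5 mm when shut; moves to chest -x with the drawer. 8 mm standoffs 42 mm to either side of the middle.
- drawer_l (a joint): How far the left-hand drawer is out (m); 0: shut and locked, as it must stay.
- handle_l (a point): Middle of the left-hand drawer's like handle, at chest y = +96.5 mm.
- glass_cube: Bystander: solid clear glass cube, 50 mm, on the chest's top, left rear. Origin: centre of its underside.
- tweezers: Bystander: steel tweezers, 148 mm long, 8 mm high, lying on the chest's top at the right rear. Origin: at half length, underside; x towards the points.
- bowl: Bystander: white ceramic bowl, 124 mm across, 50 mm high, on the desk in front of the left-hand drawer. Origin: centre of its underside.
- holder: Bystander: blue plastic pen holder, 75 x 75 x 95 mm, open on top, on the desk at the right of the chest. Origin: centre of its underside.
- loupe: Bystander: steel loupe lying on the desk at the left of the chest, lens ring 70 mm across at the origin, 75 mm handle towards its -x, 12 mm high.
- screwdriver: Bystander: screwdriver, 170 mm long, lying on the desk at the right. Origin: at half length, underside.

How it is judged:
On the way, in this order (a step that is already met when the one before it is completed fails the run):
1. the lever is held over to the right while the right-hand drawer comes forward by more than 20 mm (value of joint toggle above 0.2 rad and value of joint drawer_r between 0.02 and 0.04 m), for 0.1 s.
2. the lever is let go and back in the middle before the drawer is pulled (value of joint toggle between -0.08 and 0.08 rad and contact force between toggle and the fingers below 0.3 N and value of joint drawer_r below 0.04 m), for 0.1 s.
At the end, for the whole second after the job is handed in: The right-hand drawer is out within 4 mm of its stop and at rest, the lever is centred (within 0.08 rad) and the left-hand drawer is still shut (within 4 mm) (value of joint drawer_r above 0.086 m and velocity of joint drawer_r below 0.01 m/s and value of joint toggle between -0.08 and 0.08 rad and value of joint drawer_l below 0.004 m); the robot touches nothing.
It fails at once if the left-hand drawer comes open by more than 4 mm (value of joint drawer_l above 0.004 m).
It fails at once if the lever is forced with more than 30 N (contact force between toggle and the fingers above 30 N or contact force between toggle and the arm above 30 N).
It fails at once if a bystander is pushed by more than 25 mm (distance of any of glass_cube, tweezers, bowl, holder, loupe, screwdriver from where it was at the start of the episode above 0.025 m).
It also fails if it takes over 48 s, if anything falls off the work surface, if the arm or the gripper's body presses on something with over 40 N, if the wrist force passes 120 N, or if a joint passes its speed limit or range.

### The arm

A 7-joint arm with a two-finger parallel gripper is mounted at the origin on the work surface. World frame = base frame: x ahead of the robot, y to its left, z up, the work surface at z = 0. Lengths are in m, angles in rad, forces in N, time in s.
With the tool pointing down it reaches from about 0.425 to 0.925 m from the base axis. Payload 6.8 kg.
Tool frame: the origin (TCP) lies on the front face of the gripper's body, between the roots of the fingers; the fingertips stand 73 mm ahead of it and the grasp point (between the pads) lies r.pinch_z ahead of it (r.pinch_z is the distance from the TCP to the grasp point, in m); z points along the fingers, y is the direction in which the jaws open and shut (so a half turn about z gives the same grasp; the last joint's range is limited). The gripper opens to 85 mm and grips with 20 to 120 N. Pads are 22 mm wide; open, the fingers measure 114 mm over their backs; the gripper's body (76 mm by 85 mm) begins 54 mm behind the grasp point. The pads swing forward as they close: fully open they stand 13 mm farther back than shut.
Start: joints at [-1.341, 0.477, 0.022, 1.555, -0.011, 1.109, -0.083], TCP at [0.224, 0.637, 0.304] pointing down, gripper open.
Joint ranges: [-2.96, 2.96], [-0.34, 2.1], [-1.41, 1.46], [0.24, 2.44], [-1.37, 4.51], [0.17, 1.92], [-2.96, 2.96]. Speed limits (rad/s): [2.39, 2.39, 3.14, 3.14, 3.14, 3.14, 3.14].

### API

Orientations are given as a rotation vector (axis times angle).
In Python, from bench import readout, grab_frame, r, search_frame, masks_of, tip_of gives the robot as it stands.
- The arm moves only by the tool step_arm, never from a script. Its argument "commands" is a list of rows, each a list of 7 numbers: the shift along the tool's x, y, z as a fraction of full scale, then the turn, a rotation vector about the tool's x, y, z as a fraction of full scale, then the gripper's target within -1 to 1 (shut at 1, half-way at 0, fully open at -1). In form: [[tx, ty, tz, ax, ay, az, hand], ...]. A call has exactly 10 rows; each row is the pose to reach, as a shift and turn from the pose measured when the call began, along the tool's axes at that moment, turning the shorter way round; what a row does not reach only later rows make up. Full scale, the value 1, is 500 mm for a shift and 360 degrees for a turn. A row lasts 1/8 s, in which the tool goes at most 62.5 mm and 10.7 degrees, less where a joint would pass 70% of its speed; a pose out of reach is approached as far as the arm can. A call with a number of a shift or a turn outside -1 to 1 is refused whole. A call with a gripper value outside its range is refused whole. The fingers move at their own pace and stop on an object; "newtons" is the grip in N (left out, the last holds). Time passes only in rows, so rows that repeat a pose let the fingers close, or fill a call up. It gives the time, the measured TCP pose, the force and the opening at its end, in the units of the state.
- readout.get_obs(): the state, without advancing time (a new reading comes with each control period).
- grab_frame(name): name is "side" or "top"; returns a dict with "img" (420x560x3 uint8, red, green, blue), "K" (3x3 intrinsics, pixels), "world_to_cam" (4x4, takes a point from world to camera coordinates). Camera axes: x right, y down, z forward; pixel columns grow to the right and rows downward; lengths in m; the calibration is good to about 2 mm. A picture is of the moment at which its call begins. There is no depth.
- r.hand_in(): hands the job in, once; it reports no verdict.
Trained networks look in a picture, given as the dict that the camera call returned (one of the last four; its "shot" number tells which), for a name from the list of things; names that differ only in an ending like _2 or _b are one class to them, and where a whole thing is asked for, a point or a joint stands for the part that bears it (a point fixed in the world has none). Each returns a list of dicts, best first, with "p" (0 to 1); they miss things now and then, are a little off and sometimes report something else, mostly with a low value. They report only what shows in the picture. A call takes as long as a camera call.
- search_frame(thing, picture): "extent" ([centre column, centre row, width, height] in pixels, round what is visible of it).
- masks_of(thing, picture): "pixels" (420x560 bool, what is visible of it) and "extent" ([centre column, centre row, width, height] in pixels, round what is visible of it).
- tip_of(thing, picture): "point" ([column, row] in pixels: a listed point, or the origin of a listed thing).
The state is a dict: "clock": time; "joints": joint angles; "qvel": joint speeds; "tau": joint torques, N m; "tcp_pos": TCP position; "orientation": TCP orientation; "contact_force": force on the tool from outside, world axes, zero at the start; "moment": the same for the moment, N m; "grip_width": finger opening in m.
Only numpy, scipy, OpenCV 4.12 (cv2) and the standard library are available. Lean on these libraries where they do the work, as an engineer would, in place of code of your own. Each camera call takes 0.05 s, during which the arm holds its last target. There are 200 camera calls.

## Working session

There is one attempt and no reset: what is moved stays moved. The work goes in short steps, Python scripts to look and compute and a tool call to move; the robot and the scene stay as the last step left them, time stands still between calls to the robot, and variables do not carry over. Pictures are saved under pics/ and viewed, about 8 in all and at most 12, crops included, and the job is handed in when it is done.

Besides the shell and the picture viewer there is one more tool, called as name(argument=value, ...) on one line, values as JSON. step_arm: Moves the arm, as the interface text tells. Its arguments: {"type":"object","properties":{"commands":{"type":"array"},"newtons":{"type":"number"}},"required":["commands"]}

```bash
mkdir -p pics; ls; cat > h.py <<'E'
import numpy as np,cv2
from scipy.optimize import least_squares
from scipy.spatial.transform import Rotation as R
from bench import readout, grab_frame, r, search_frame, masks_of, tip_of
def save(f,n): cv2.imwrite('pics/'+n+'.png',cv2.cvtColor(f['img'],cv2.COLOR_RGB2BGR))
def proj(f,X):
    X=np.atleast_2d(X); c=X@f['world_to_cam'][:3,:3].T+f['world_to_cam'][:3,3]; p=c@np.array(f['K']).T; return p[:,:2]/p[:,2:]
def tips(f,names):
    o={}
    for n in names:
        q=tip_of(n,f)
        if q: o[n]=(np.array(q[0]['point']),round(float(q[0]['p']),2))
    return o
E
python3 - <<'E'
from h import *
o=readout.get_obs(); print({k:np.round(v,3) for k,v in o.items()}, r.pinch_z)
for n in('side','top'):
    f=grab_frame(n); save(f,n+'0'); f['world_to_cam']=np.array(f['world_to_cam'])
    w=f['world_to_cam']; print(n,'cam',np.round(-w[:3,:3].T@w[:3,3],3))
    for k,v in tips(f,['chest','rack','toggle_tip','handle_r','handle_l','glass_cube','tweezers','bowl','holder','loupe','screwdriver']).items(): print(k,np.round(v[0],1),v[1])
E
```

```text
pics
{'clock': np.float64(0.0), 'joints': array([-1.341,  0.478,  0.022,  1.556, -0.011,  1.109, -0.083]), 'qvel': array([-0.   , -0.   , -0.   ,  0.   ,  0.002,  0.   ,  0.   ]), 'tau': array([ 0.0000e+00, -5.9644e+01,  1.6080e+00, -2.8120e+01,  1.2000e-02,
        9.0000e-03,  0.0000e+00]), 'tcp_pos': array([0.224, 0.636, 0.303]), 'orientation': array([-5.280e-01, -3.097e+00,  3.000e-03]), 'contact_force': array([ 0.618, -0.18 , -0.643]), 'moment': array([-0.032, -0.016, -0.006]), 'grip_width': np.float64(0.085)} 0.0539
side cam [ 0.259 -0.529  0.782]
chest [333.6 246.4] 0.73
toggle_tip [336.  197.2] 0.61
handle_r [321.7 282.6] 0.92
handle_l [321.7 282.6] 0.92
glass_cube [314.8 172.6] 0.63
tweezers [388.8 234.4] 0.89
bowl [230.8 257.4] 0.59
holder [405.6 351.4] 0.61
loupe [248.1 198.8] 0.6
top cam [ 0.376 -0.01   1.444]
chest [301.8 173.5] 0.8
rack [340.5 143.9] 0.63
toggle_tip [304.4 164.5] 0.48
handle_r [343.9 211.9] 0.75
handle_l [343.9 211.9] 0.75
glass_cube [253.5 153.8] 0.69
tweezers [274.6 223.5] 0.65
bowl [271.1 248.5] 0.7
holder [402.8 183. ] 0.64
loupe [219.  209.2] 0.71
screwdriver [413.8 289.5] 0.86
```

```bash
python3 - <<'E'
import cv2
a=cv2.imread('pics/side0.png');b=cv2.imread('pics/top0.png')
cv2.imwrite('pics/s1.png',cv2.resize(a[100:400,160:520],None,fx=2,fy=2,interpolation=2))
cv2.imwrite('pics/t1.png',cv2.resize(b[60:340,160:460],None,fx=2.1,fy=2.1,interpolation=2))
E
```

```text
(no output)
```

View pics/s1.png

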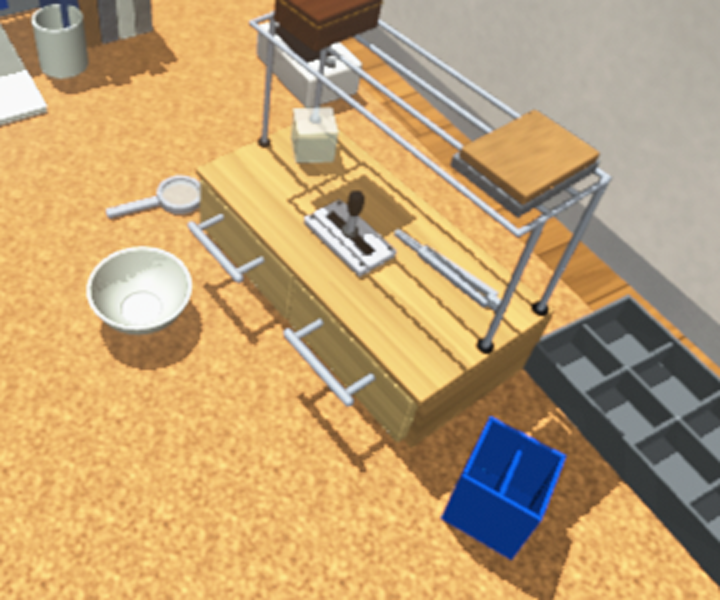

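View pics/t1.png

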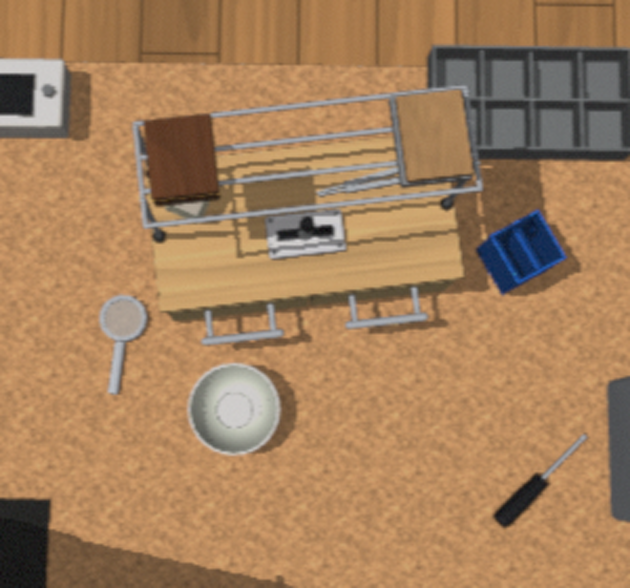

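The side crop shows the lever tip at about full-frame (338,197), with the handles at (321,283) on the right and (267,225) on the left. In the top view the handles are at about (344,212) and (276,220). The bowl is in front of the left drawer, and nothing stands in front of the right drawer. Next I fit the chest pose.

```bash
cat >> h.py <<'E'
def pose(p,X):
    X=np.atleast_2d(X); c,s=np.cos(p[2]),np.sin(p[2]); return X@np.array([[c,s,0],[-s,c,0],[0,0,1]])+[p[0],p[1],0]
E
python3 - <<'E'
from h import *
S=grab_frame('side');T=grab_frame('top')
L={'tip':[-.02,0,.185],'hr':[-.14,-.0965,.075],'hl':[-.14,.0965,.075],'o':[0,0,0]}
obs=[(S,'tip',(336.5,197.2)),(S,'hr',(321.7,282.6)),(S,'hl',(267.5,225)),(S,'o',(333.6,246.4)),(T,'tip',(304.8,165)),(T,'hr',(343.9,211.9)),(T,'hl',(275.7,220.5)),(T,'o',(301.8,173.5))]
use=[o for o in obs if o[1]!='o']
f=lambda p:np.concatenate([(proj(F,pose(p,L[k]))[0]-uv) for F,k,uv in use])
s=least_squares(f,[.6,-.05,.05],loss='soft_l1'); p=s.x; print('pose',p)
for F,k,uv in obs: print(k,np.round(proj(F,pose(p,L[k]))[0]-uv,1))
np.save('p.npy',p)
for k in L: print(k,np.round(pose(p,L[k]),4))
# bystanders
def tri(a,b):
    return least_squares(lambda X:np.concatenate([proj(S,X)[0]-a,proj(T,X)[0]-b]),[.5,0,.05])
for n,a,b in [('cube',(314.8,172.6),(253.5,153.8)),('tweez',(388.8,234.4),(274.6+0,223.5)),('bowl',(230.8,257.4),(271.1,248.5)),('holder',(405.6,351.4),(402.8,183))]:
    q=tri(a,b); print(n,np.round(q.x,3),round(q.cost,1))
for F,n in((S,'s'),(T,'t')):
    im=cv2.cvtColor(F['img'],cv2.COLOR_RGB2BGR)
    C=[[x,y,z] for z in(0,.11) for x in(-.1,.1) for y in(-.2,.2)]+[[-.048,y,.122] for y in(-.05,.05)]+[[.008,y,.122] for y in(-.05,.05)]+[[x,y,.3] for x in(-.03,.09) for y in(-.19,.19)]+[L['tip'],L['hr'],L['hl']]
    im=cv2.resize(im,None,fx=2,fy=2,interpolation=2)
    for u in proj(F,pose(p,C)): cv2.circle(im,tuple(int(v) for v in u*2),3,(0,0,255),-1)
    cv2.imwrite('pics/fit_'+n+'.png',im[160:760,320:1000] if n=='s' else im[100:540,380:960])
a,b=cv2.imread('pics/fit_s.png'),cv2.imread('pics/fit_t.png')
h=440;a=cv2.resize(a,None,fx=.62,fy=.62);b=cv2.resize(b,None,fx=.62,fy=.62)
o=np.zeros((max(a.shape[0],b.shape[0]),a.shape[1]+b.shape[1],3),np.uint8);o[:a.shape[0],:a.shape[1]]=a;o[:b.shape[0],a.shape[1]:]=b
cv2.imwrite('pics/fit.png',o)
E
```

```text
pose [ 0.69109247 -0.05628382  0.15897742]
tip [ 1.2 -0.8]
hr [-1.9  0.5]
hl [-1.1  1.5]
o [-0.2 -1.1]
tip [ 0.1 -0.2]
hr [-0.1 -1.4]
hl [-0.2 -0.3]
o [-0.4 -1. ]
tip [[ 0.6713 -0.0594  0.185 ]]
hr [[ 0.5681 -0.1737  0.075 ]]
hl [[0.5376 0.0168 0.075 ]]
o [[ 0.6911 -0.0563  0.    ]]
cube [0.709 0.081 0.129] 2.1
tweez [ 0.695 -0.063  0.024] 3224.6
bowl [ 0.455  0.033 -0.015] 9.4
holder [ 0.664 -0.356  0.013] 0.7
```

View pics/fit.png

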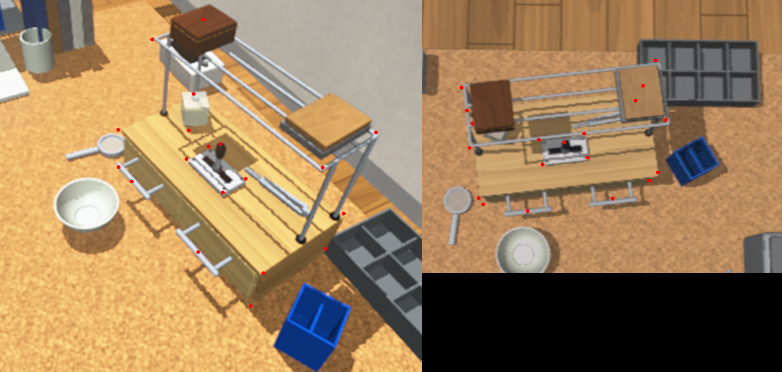

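The dots show the fitted yaw is a little too large, so I'm refitting with more points, adding the handle ends, rack corners and chest edge.

```bash
python3 - <<'E'
from h import *
S=grab_frame('side');T=grab_frame('top')
t=lambda x,y:(160+(x+.5)/2.1-.5,60+(y+.5)/2.1-.5); s_=lambda x,y:(160+(x+.5)/2-.5,100+(y+.5)/2-.5)
W=-.0965
obs=[(T,[-.03,.19,.3],t(147,224)),(T,[-.03,-.19,.3],t(480,188)),(T,[.09,.19,.3],t(136,124)),(T,[.09,-.19,.3],t(466,90)),
(T,[-.1,.2,.11],t(161,309)),(T,[-.1,-.2,.11],t(462,276)),
(T,[-.14,W+.05,.075],t(348,325)),(T,[-.14,W-.05,.075],t(427,317)),(T,[-.14,-W+.05,.075],t(204,342)),(T,[-.14,-W-.05,.075],t(282,333)),
(T,[-.048,.05,.122],t(271,257)),(T,[-.048,-.05,.122],t(346,248)),
(S,[-.14,W+.05,.075],s_(287,333)),(S,[-.14,W-.05,.075],s_(350,400)),(S,[-.14,-W+.05,.075],s_(191,226)),(S,[-.14,-W-.05,.075],s_(240,277)),
(S,[-.03,.19,.3],s_(252,22)),(S,[-.03,-.19,.3],s_(522,233)),(S,[.09,-.19,.3],s_(607,180)),
(S,[-.02,0,.185],(336.5,197.2)),(T,[-.02,0,.185],(304.6,165))]
f=lambda p:np.concatenate([(proj(F,pose(p,k))[0]-uv) for F,k,uv in obs])
q=least_squares(f,[.69,-.05,.1],loss='soft_l1'); p=q.x; print('pose',p)
for (F,k,uv),e in zip(obs,q.fun.reshape(-1,2)): print('S' if F is S else 'T',k,np.round(e,1))
np.save('p.npy',p)
for k in ([-.02,0,.185],[-.02,0,.118],[-.14,W,.075]): print(np.round(pose(p,k),4))
E
```

```text
pose [ 0.69098744 -0.05941409  0.12871483]
T [-0.03, 0.19, 0.3] [-0.8  0.4]
T [-0.03, -0.19, 0.3] [-0.4 -0.2]
T [0.09, 0.19, 0.3] [-0.5 -0.5]
T [0.09, -0.19, 0.3] [-0.8 -1.7]
T [-0.1, 0.2, 0.11] [-0.9  0.8]
T [-0.1, -0.2, 0.11] [1.  0.3]
T [-0.14, -0.0465, 0.075] [ 0.4 -0.8]
T [-0.14, -0.14650000000000002, 0.075] [-1.7 -0.9]
T [-0.14, 0.14650000000000002, 0.075] [ 0.3 -1.1]
T [-0.14, 0.0465, 0.075] [-1.3 -0.8]
T [-0.048, 0.05, 0.122] [-0.9  0.1]
T [-0.048, -0.05, 0.122] [-0.2  0.3]
S [-0.14, -0.0465, 0.075] [0.4 0.9]
S [-0.14, -0.14650000000000002, 0.075] [-1.   1.3]
S [-0.14, 0.14650000000000002, 0.075] [0.3 0.2]
S [-0.14, 0.0465, 0.075] [-0.7  1.1]
S [-0.03, 0.19, 0.3] [-0.4  0.9]
S [-0.03, -0.19, 0.3] [-2.1  1.3]
S [0.09, -0.19, 0.3] [0.6 0.4]
S [-0.02, 0, 0.185] [1.8 0. ]
T [-0.02, 0, 0.185] [ 1.3 -0.1]
[[ 0.6712 -0.062   0.185 ]]
[[ 0.6712 -0.062   0.118 ]]
[[ 0.5645 -0.1731  0.075 ]]
```

```bash
cat >> h.py <<'E'
def plan(pc, tilt=40, pz=None):
    """grasp point pc in chest frame, tool leaning back by tilt deg -> command numbers from the current pose"""
    p=np.load('p.npy'); o=readout.get_obs(); pz=r.pinch_z if pz is None else pz
    t=np.radians(tilt); s,c=np.sin(t),np.cos(t)
    M=R.from_rotvec([0,0,p[2]]).as_matrix()@np.array([[-c,0,s],[0,1,0],[-s,0,-c]])
    g=pose(p,pc)[0]; tcp=g-pz*M[:,2]
    M0=R.from_rotvec(o['orientation']).as_matrix()
    d=M0.T@(tcp-o['tcp_pos'])/.5; a=R.from_matrix(M0.T@M).as_rotvec()/(2*np.pi)
    print('t',round(float(o['clock']),2),'tcp',np.round(tcp,3),'cmd',np.round(np.r_[d,a],4))
def where():
    p=np.load('p.npy'); o=readout.get_obs(); M0=R.from_rotvec(o['orientation']).as_matrix()
    C=R.from_rotvec([0,0,-p[2]]).as_matrix()
    g=C@(o['tcp_pos']+r.pinch_z*M0[:,2]-[p[0],p[1],0])
    print('t',round(float(o['clock']),2),'grasp(chest,mm)',np.round(g*1e3,1),'z',np.round(C@M0[:,2],2),'F',np.round(C@o['contact_force'],1),'w',round(float(o['grip_width']),3),'q',np.round(o['joints'],2))
E
python3 -c "
from h import *
where(); plan([-.13,.036,.25])"
```

```text
t 1.4 grasp(chest,mm) [-374.1  750.5  250. ] z [-0.  0. -1.] F [-0.2 -0.2 -0.4] w 0.085 q [-1.34  0.48  0.02  1.56 -0.01  1.11 -0.08]
t 1.4 tcp [ 0.523 -0.045  0.291] cmd [-1.0168 -1.0879  0.0252 -0.0259 -0.1091 -0.0712]
```

step_arm(commands=[[-0.45, -0.48, 0.01, -0.013, -0.055, -0.036, 1], [-0.45, -0.48, 0.01, -0.013, -0.055, -0.036, 1], [-0.9, -0.96, 0.02, -0.026, -0.109, -0.071, 1], [-0.9, -0.96, 0.02, -0.026, -0.109, -0.071, 1], [-0.9, -0.96, 0.02, -0.026, -0.109, -0.071, 1], [-0.9, -0.96, 0.02, -0.026, -0.109, -0.071, 1], [-0.9, -0.96, 0.02, -0.026, -0.109, -0.071, 1], [-0.9, -0.96, 0.02, -0.026, -0.109, -0.071, 1], [-0.9, -0.96, 0.02, -0.026, -0.109, -0.071, 1], [-0.9, -0.96, 0.02, -0.026, -0.109, -0.071, 1]])

```text
clock: 2.65
tcp_pos: [0.4593, 0.1072, 0.2954]
orientation: [-0.158, 2.44, 0.06]
contact_force: [0.3, 0.2, -0.4]
grip_width: 0.0001
```

```bash
python3 -c "
from h import *
where(); plan([-.13,.036,.25])"
```

```text
t 2.65 grasp(chest,mm) [-173.7  195.1  254.1] z [ 0.64  0.   -0.77] F [ 0.4  0.1 -0.4] w 0.0 q [-0.66 -0.06  0.17  2.43  1.15  0.26  0.16]
t 2.65 tcp [ 0.523 -0.045  0.291] cmd [-6.190e-02 -3.181e-01  6.180e-02  3.000e-04 -1.000e-04 -1.000e-04]
```

step_arm(commands=[[-0.062, -0.318, 0.062, 0, 0, 0, 1], [-0.062, -0.318, 0.062, 0, 0, 0, 1], [-0.062, -0.318, 0.062, 0, 0, 0, 1], [-0.062, -0.318, 0.062, 0, 0, 0, 1], [-0.062, -0.318, 0.062, 0, 0, 0, 1], [-0.062, -0.318, 0.062, 0, 0, 0, 1], [-0.062, -0.318, 0.062, 0, 0, 0, 1], [-0.062, -0.318, 0.062, 0, 0, 0, 1], [-0.062, -0.318, 0.062, 0, 0, 0, 1], [-0.062, -0.318, 0.062, 0, 0, 0, 1]])

```text
clock: 3.9
tcp_pos: [0.523, -0.0455, 0.2911]
orientation: [-0.156, 2.44, 0.058]
contact_force: [-0.1, -1.0, 0.4]
grip_width: -0.0003
```

```bash
python3 -c "
from h import *
where(); plan([-.02,.036,.168])"
```

```text
t 3.9 grasp(chest,mm) [-130.2   35.4  249.8] z [ 0.64  0.   -0.77] F [-0.3 -1.   0.4] w -0.0 q [-1.53 -0.28  1.45  2.36  1.07  0.21  0.74]
t 3.9 tcp [ 0.632 -0.031  0.209] cmd [-6.380e-02  1.200e-03  2.669e-01  1.000e-04 -2.000e-04 -2.000e-04]
```

step_arm(commands=[[-0.01, 0.001, 0.05, 0, 0, 0, 1], [-0.02, 0.001, 0.1, 0, 0, 0, 1], [-0.03, 0.001, 0.14, 0, 0, 0, 1], [-0.04, 0.001, 0.17, 0, 0, 0, 1], [-0.048, 0.001, 0.2, 0, 0, 0, 1], [-0.056, 0.001, 0.225, 0, 0, 0, 1], [-0.06, 0.001, 0.25, 0, 0, 0, 1], [-0.064, 0.001, 0.267, 0, 0, 0, 1], [-0.064, 0.001, 0.267, 0, 0, 0, 1], [-0.064, 0.001, 0.267, 0, 0, 0, 1]])

```text
clock: 5.15
tcp_pos: [0.5298, -0.0259, 0.299]
orientation: [-0.155, 2.428, 0.057]
contact_force: [0.0, -0.5, 0.3]
grip_width: -0.0
```

```bash
python3 - <<'E'
from h import *
where(); plan([-.02,.03,.168])
S=grab_frame('side');T=grab_frame('top')
a=S['img'][90:310,200:470];b=T['img'][60:280,200:470]
o=cv2.cvtColor(np.hstack([a,b]),cv2.COLOR_RGB2BGR);cv2.imwrite('pics/a1.png',cv2.resize(o,None,fx=1.48,fy=1.48,interpolation=2))
for n,f in(('S',S),('T',T)): print(n,tips(f,['toggle_tip','handle_r']))
E
```

```text
t 5.15 grasp(chest,mm) [-120.4   53.9  258.1] z [ 0.65 -0.   -0.76] F [-0.  -0.5  0.3] w -0.0 q [-1.54 -0.22  1.45  2.36  0.98  0.17  0.76]
t 5.15 tcp [ 0.633 -0.037  0.209] cmd [-3.640e-02 -4.760e-02  2.675e-01 -2.000e-04  1.700e-03 -2.000e-04]
S {'toggle_tip': (array([338.3, 198.9]), 0.64), 'handle_r': (array([265.1, 228. ]), 0.88)}
T {'toggle_tip': (array([304.2, 164.3]), 0.42), 'handle_r': (array([341.9, 211.1]), 0.89)}
```

View pics/a1.png

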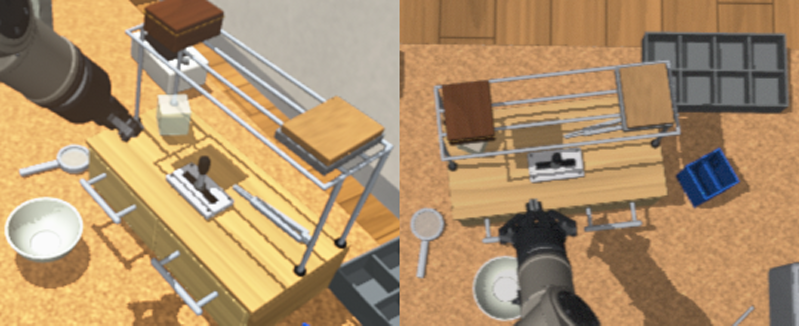

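The move stalled: the arm folded into joint limits (j3 at 1.45, j6 at 0.17), while the lever and drawers stayed as they were. I'll fit the arm's kinematics to find a better posture.

```bash
cat > fk.py <<'E'
import numpy as np, itertools
from scipy.spatial.transform import Rotation as R
from scipy.optimize import least_squares
from h import readout
o=readout.get_obs()
D=[([-1.341,.4775,.022,1.5555,-.011,1.109,-.083],[.224,.6365,.3035],[-.528,-3.097,.003]),
([-.66,-.06,.17,2.43,1.15,.26,.16],[.4593,.1072,.2954],[-.158,2.44,.06]),
([-1.53,-.28,1.45,2.36,1.07,.21,.74],[.523,-.0455,.2911],[-.156,2.44,.058]),
(o['joints'],o['tcp_pos'],o['orientation'])]
def fk(q,P,sg,pts=False):
    h,a,b,c,e0,e1,e2,o1,o7=P; q=np.array(q)*sg
    M=R.identity(); p=np.array([0,0,h]); L=[p]
    M=R.from_euler('z',q[0]+o1)*R.from_euler('y',q[1]); p=p+M.apply([e0,0,0]); M=M*R.from_euler('z',q[2]); p=p+M.apply([e1,0,a]); L.append(p)
    M=M*R.from_euler('y',q[3]); p=p+M.apply([-e1,0,0]); M=M*R.from_euler('z',q[4]); p=p+M.apply([0,0,b]); L.append(p)
    M=M*R.from_euler('y',q[5]); p=p+M.apply([e2,0,0]); M=M*R.from_euler('z',q[6]+o7); p=p+M.apply([0,0,c])
    return (p,M,L) if pts else (p,M)
def res(P,sg,D=D):
    out=[]
    for (q,p,w),wt in zip(D,[1,.3,.3,1]):
        x,M=fk(q,P,sg); out+=[wt*(x-p),wt*.3*(R.from_rotvec(w).inv()*M).as_rotvec()]
    return np.concatenate(out)
if __name__=='__main__':
    best=[]
    for s in itertools.product([1,-1],repeat=4):
        sg=np.array([s[0],1,s[1],1,s[2],1,s[3]])
        for o7 in(1.57,-1.57,0,3.1):
          for o1 in (0,1.57,-1.57,3.1):
            r_=least_squares(res,[.35,.4,.4,.25,0,0,0,o1,o7],args=(sg,))
            best.append((r_.cost,s,r_.x,np.round(r_.fun,3)))
    best.sort(key=lambda b:b[0])
    for b in best[:3]: print(b[0],b[1],np.round(b[2],4))
    print(best[0][3]); np.savez('fk.npz',P=best[0][2],s=best[0][1])
E
python3 fk.py
```

```text
0.00019802071377543668 (-1, -1, -1, -1) [ 0.4197  0.5711  0.5419  0.3632 -0.008  -0.0509 -0.0022 -0.0832  1.4994]
0.00019802071377543695 (-1, -1, -1, -1) [ 0.4197  0.5711  0.5419  0.3632 -0.008  -0.0509 -0.0022 -0.0832  1.4994]
0.0001980207137754379 (-1, -1, -1, -1) [ 0.4197  0.5711  0.5419  0.3632 -0.008  -0.0509 -0.0022 -0.0832  1.4994]
[-0.006  0.002  0.    -0.     0.     0.003  0.001  0.    -0.004  0.005
  0.001 -0.001  0.     0.002  0.001  0.005 -0.    -0.002 -0.    -0.001
  0.001  0.016  0.001 -0.002]
```

```bash
cat > ik.py <<'E'
import sys
from fk import *
from h import pose
z=np.load('fk.npz');P=z['P'];s=z['s'];sg=np.array([s[0],1,s[1],1,s[2],1,s[3]])
lo=np.array([-2.96,-.34,-1.41,.24,-1.37,.17,-2.96]);hi=np.array([2.96,2.1,1.46,2.44,4.51,1.92,2.96])
pc=np.load('p.npy')
def target(g,tilt,flip):
    t=np.radians(tilt);S,c=np.sin(t),np.cos(t)
    M=R.from_rotvec([0,0,pc[2]]).as_matrix()@np.array([[-c,0,S],[0,1,0],[-S,0,-c]])
    x=pose(pc,g)[0]-.0539*M[:,2]
    return x,R.from_matrix(M)*(R.from_euler('z',np.pi) if flip else R.identity())
def ik(g,tilt,flip,q0,mid=.02):
    x,M=target(g,tilt,flip); m=(lo+hi)/2;w=(hi-lo)/2
    f=lambda q:np.r_[(fk(q,P,sg)[0]-x)*20,(M.inv()*fk(q,P,sg)[1]).as_rotvec()*6,mid*(((q-m)/w)**4)]
    r_=least_squares(f,np.clip(q0,lo+.01,hi-.01),bounds=(lo,hi)); return r_.x,np.linalg.norm(r_.fun[:3]/20),np.linalg.norm(r_.fun[3:6]/6)
if __name__=='__main__':
    rng=np.random.default_rng(0)
    for g in([-.13,.036,.25],[-.02,.03,.168]):
      for tilt in(35,42):
        for flip in(0,1):
          S=[]
          for _ in range(25):
            q,e,a=ik(g,tilt,flip,rng.uniform(lo,hi))
            if e<.004 and a<.02: S.append((np.min(np.minimum(q-lo,hi-q)),q))
          S.sort(key=lambda k:-k[0]); out=[]
          for k in S:
            if all(np.abs(k[1]-u[1]).max()>.4 for u in out): out.append(k)
          for k in out[:3]: print(g,tilt,flip,round(k[0],2),np.round(k[1],2),'elbow',np.round(fk(k[1],P,sg,True)[2][1:],2).tolist())
E
python3 ik.py
```

```text
[-0.13, 0.036, 0.25] 35 0 0.14 [ 0.77  0.03 -0.63  2.28 -0.62  0.31  2.4 ] elbow [[-0.04, 0.0, 0.99], [0.32, -0.07, 0.59]]
[-0.13, 0.036, 0.25] 35 1 0.15 [ 0.23  0.03 -0.09  2.28 -0.66  0.32 -0.72] elbow [[-0.04, 0.01, 0.99], [0.32, -0.07, 0.59]]
[-0.13, 0.036, 0.25] 42 0 0.0 [ 1.56  0.11 -1.41  2.37 -1.12  0.17  2.96] elbow [[-0.05, -0.04, 0.99], [0.28, -0.07, 0.56]]
[-0.13, 0.036, 0.25] 42 1 0.02 [ 0.72  0.03 -0.54  2.36 -1.35  0.25  0.01] elbow [[-0.04, 0.0, 0.99], [0.28, -0.07, 0.56]]
[-0.02, 0.03, 0.168] 35 0 0.22 [ 0.97  0.66 -1.12  2.14  1.53  0.39  0.45] elbow [[0.12, -0.31, 0.89], [0.43, -0.06, 0.51]]
[-0.02, 0.03, 0.168] 35 0 0.0 [ 0.04  0.37  0.02  2.13 -1.25  0.17  2.96] elbow [[0.15, -0.02, 0.97], [0.43, -0.06, 0.51]]
[-0.02, 0.03, 0.168] 35 1 0.2 [ 0.96  0.65 -1.1   2.14  1.52  0.37 -2.69] elbow [[0.12, -0.3, 0.89], [0.43, -0.06, 0.51]]
[-0.02, 0.03, 0.168] 35 1 0.0 [-0.1   0.37  0.18  2.13 -1.37  0.22 -0.08] elbow [[0.15, 0.01, 0.97], [0.43, -0.06, 0.51]]
[-0.02, 0.03, 0.168] 42 0 0.21 [ 1.01  0.71 -1.12  2.22  2.11  0.38 -0.05] elbow [[0.12, -0.33, 0.87], [0.39, -0.07, 0.48]]
[-0.02, 0.03, 0.168] 42 0 0.13 [-0.04  0.39  0.14  2.21  4.09  0.3  -2.37] elbow [[0.17, 0.0, 0.97], [0.39, -0.07, 0.48]]
[-0.02, 0.03, 0.168] 42 1 0.22 [-0.35  0.43  0.5   2.22  4.21  0.42  0.57] elbow [[0.18, 0.08, 0.96], [0.39, -0.07, 0.48]]
[-0.02, 0.03, 0.168] 42 1 0.03 [ 0.81  0.54 -0.83  2.22  2.5   0.2   2.58] elbow [[0.13, -0.22, 0.93], [0.39, -0.07, 0.48]]
[-0.02, 0.03, 0.168] 42 1 0.0 [ 1.11  0.93 -1.32  2.22  2.    0.6  -2.96] elbow [[0.12, -0.43, 0.78], [0.39, -0.07, 0.48]]
```

```bash
cat > ik2.py <<'E'
from ik import *
def tgt(g,tilt,az,roll):
    x,M=target(g,tilt,0); B=R.from_rotvec([0,0,np.radians(az)]); M2=B*M*R.from_euler('z',roll)
    return pose(pc,g)[0]-.0539*M2.apply([0,0,1]),M2
def ik2(g,tilt,az,q0,k=.02):
    d=[-.2,.4,0,1.8,0,.4,0]
    f=lambda v:np.r_[(fk(v[:7],P,sg)[0]-(T:=tgt(g,tilt,az,v[7]))[0])*20,(T[1].inv()*fk(v[:7],P,sg)[1]).as_rotvec()*6,k*(v[2]-0),k*v[4],k*v[6]*.3]
    r_=least_squares(f,np.r_[np.clip(q0,lo+.01,hi-.01),np.pi/2],bounds=(np.r_[lo,-7],np.r_[hi,7])); return r_.x,np.linalg.norm(r_.fun[:3]/20),np.linalg.norm(r_.fun[3:6]/6)
if __name__=='__main__':
  for g in([-.13,.04,.25],[-.03,.03,.172],[-.03,.005,.172]):
    for tilt in(26,30,34):
      for az in(-8,0,8):
        v,e,a=ik2(g,tilt,az,[.1,.3,0,2,0,.3,0]); print(g,tilt,az,round(e,4),round(a,3),np.round(v,2),round(np.min(np.minimum(v[:7]-lo,hi-v[:7])),2))
E
python3 ik2.py
```

```text
[-0.13, 0.04, 0.25] 26 -8 0.0 0.0 [ 0.02  0.06 -0.01  2.17 -0.08  0.47  0.    1.64] 0.27
[-0.13, 0.04, 0.25] 26 0 0.0 0.0 [ 0.11  0.07 -0.03  2.16 -0.26  0.49  0.    1.99] 0.28
[-0.13, 0.04, 0.25] 26 8 0.0 0.0 [ 0.19  0.08 -0.06  2.14 -0.39  0.55  0.    2.29] 0.3
[-0.13, 0.04, 0.25] 30 -8 0.0 0.0 [ 0.02  0.03 -0.01  2.22 -0.12  0.37  0.    1.69] 0.2
[-0.13, 0.04, 0.25] 30 0 0.0 0.0 [ 0.13  0.04 -0.04  2.21 -0.38  0.41  0.    2.12] 0.23
[-0.13, 0.04, 0.25] 30 8 0.0 0.0 [ 0.23  0.07 -0.07  2.19 -0.55  0.48  0.    2.46] 0.25
[-0.13, 0.04, 0.25] 34 -8 0.0 0.0 [ 0.03  0.02 -0.01  2.28 -0.2   0.26 -0.    1.77] 0.09
[-0.13, 0.04, 0.25] 34 0 0.0 0.0 [ 0.15  0.03 -0.04  2.27 -0.58  0.33  0.    2.33] 0.16
[-0.13, 0.04, 0.25] 34 8 0.0 0.0 [ 0.28  0.06 -0.08  2.24 -0.76  0.43  0.    2.68] 0.2
[-0.03, 0.03, 0.172] 26 -8 0.0 0.0 [ 0.02  0.35 -0.04  2.04 -0.04  0.3  -0.    1.59] 0.13
[-0.03, 0.03, 0.172] 26 0 0.0 0.0 [ 0.18  0.36 -0.17  2.03 -0.15  0.32  0.    1.88] 0.15
[-0.03, 0.03, 0.172] 26 8 0.0 0.0 [ 0.31  0.38 -0.27  2.02 -0.25  0.36 -0.    2.16] 0.19
[-0.03, 0.03, 0.172] 30 -8 0.0 0.0 [ 0.0
[... 600 characters left out ...]
.172] 26 0 0.0 0.0 [ 0.26  0.37 -0.2   2.02 -0.18  0.33  0.    1.95] 0.16
[-0.03, 0.005, 0.172] 26 8 0.0 0.0 [ 0.37  0.39 -0.28  2.   -0.27  0.37  0.    2.22] 0.2
[-0.03, 0.005, 0.172] 30 -8 0.0 0.0 [ 0.15  0.35 -0.13  2.08 -0.07  0.19 -0.    1.68] 0.02
[-0.03, 0.005, 0.172] 30 0 0.0 0.0 [ 0.38  0.37 -0.32  2.07 -0.2   0.22 -0.    2.  ] 0.05
[-0.03, 0.005, 0.172] 30 8 0.0 0.0 [ 0.54  0.4  -0.44  2.05 -0.3   0.27 -0.    2.29] 0.1
[-0.03, 0.005, 0.172] 34 -8 0.0 0.0 [-0.21  0.36  0.29  2.14 -1.19  0.17  0.    2.73] 0.0
[-0.03, 0.005, 0.172] 34 0 0.0 0.0 [ 0.23  0.36 -0.13  2.12 -0.96  0.17  0.    2.74] 0.0
[-0.03, 0.005, 0.172] 34 8 0.0 0.0 [ 0.7   0.43 -0.6   2.1  -0.36  0.17  0.    2.4 ] 0.0
```

```bash
cat > pl.py <<'E'
from h import *
from ik2 import tgt
def plan2(g,tilt,az=4,roll=90):
    x,M=tgt(g,tilt,az,np.radians(roll)); o=readout.get_obs(); M0=R.from_rotvec(o['orientation'])
    print('tcp',np.round(x,3),'cmd',np.round(np.r_[M0.inv().apply(x-o['tcp_pos'])/.5,(M0.inv()*M).as_rotvec()/(2*np.pi)],4).tolist())
E
python3 -c "
from pl import *
where(); plan2([-.15,.05,.27],10)"
```

```text
t 5.45 grasp(chest,mm) [-120.5   53.8  258. ] z [ 0.65 -0.   -0.76] F [-0.7  0.3 -1. ] w 0.0 q [-1.54 -0.22  1.45  2.36  0.98  0.17  0.76]
tcp [ 0.527 -0.031  0.323] cmd [-0.0257, -0.009, -0.0415, 0.0622, 0.0699, 0.2331]
```

step_arm(commands=[[-0.026, -0.009, -0.042, 0.062, 0.07, 0.233, 1], [-0.026, -0.009, -0.042, 0.062, 0.07, 0.233, 1], [-0.026, -0.009, -0.042, 0.062, 0.07, 0.233, 1], [-0.026, -0.009, -0.042, 0.062, 0.07, 0.233, 1], [-0.026, -0.009, -0.042, 0.062, 0.07, 0.233, 1], [-0.026, -0.009, -0.042, 0.062, 0.07, 0.233, 1], [-0.026, -0.009, -0.042, 0.062, 0.07, 0.233, 1], [-0.026, -0.009, -0.042, 0.062, 0.07, 0.233, 1], [-0.026, -0.009, -0.042, 0.062, 0.07, 0.233, 1], [-0.026, -0.009, -0.042, 0.062, 0.07, 0.233, 1]])

```text
clock: 6.7
tcp_pos: [0.5004, -0.029, 0.3388]
orientation: [1.904, 2.328, 0.221]
contact_force: [-0.4, -0.3, 0.3]
grip_width: 0.0003
```

```bash
python3 -c "
from pl import *
where(); plan2([-.15,.05,.27],10); plan2([-.13,.045,.25],24)"
```

```text
t 6.7 grasp(chest,mm) [-174.8   55.1  286. ] z [ 0.19  0.01 -0.98] F [-0.4 -0.3  0.3] w 0.0 q [-1.68 -0.34  1.45  2.08  0.42  0.95 -0.23]
tcp [ 0.527 -0.031  0.323] cmd [-0.014, 0.0437, 0.0408, 0.003, 0.0008, 0.0002]
tcp [ 0.535 -0.036  0.299] cmd [-0.0265, 0.0483, 0.0903, -0.0359, 0.0008, 0.0003]
```

```bash
cat > sim.py <<'E'
from ik2 import *
from h import readout
vm=.7*np.array([2.39,2.39,3.14,3.14,3.14,3.14,3.14])
def jac(q):
    x,M=fk(q,P,sg);J=np.zeros((6,7))
    for i in range(7):
        d=q.copy();d[i]+=1e-5;y,N=fk(d,P,sg);J[:3,i]=(y-x)/1e-5;J[3:,i]=(N*M.inv()).as_rotvec()/1e-5
    return x,M,J
def run(q,x1,M1,rows=10,lam=.03,sub=5):
    """damped least squares towards a pose, joints frozen at their limits"""
    q=np.array(q,float)
    for _ in range(rows*sub):
        x,M,J=jac(q);dx=x1-x;dw=(M1*M.inv()).as_rotvec()
        dx*=min(1,.0625/sub/max(np.linalg.norm(dx),1e-9));dw*=min(1,np.radians(10.7)/sub/max(np.linalg.norm(dw),1e-9))
        act=np.ones(7,bool)
        for _ in range(4):
            A=J[:,act];W=np.diag([1,1,1,.3,.3,.3]);A=W@A
            dq=np.zeros(7);dq[act]=A.T@np.linalg.solve(A@A.T+lam**2*np.eye(6),W@np.r_[dx,dw])
            bad=act&(((q+dq)<lo+.005)|((q+dq)>hi-.005))
            if not bad.any():break
            act&=~bad
        dq*=min(1,np.min(vm*.125/sub/np.maximum(abs(dq),1e-9))); q=q+dq*act
    return q
if __name__=='__main__':
    q0=[-1.341,.4775,.022,1.5555,-.011,1.109,-.083]
    p,M=fk(q0,P,sg); 
    for lam in(.003,.03,.1):
        d=np.array([-.9,-.96,.02])*.5;a=np.array([-.026,-.109,-.071])*2*np.pi
        q=run(q0,p+M.apply(d*.5),M*R.from_rotvec(a*.5),2,lam); q=run(q,p+M.apply(d),M*R.from_rotvec(a),8,lam); print(lam,np.round(q,2),'true [-.66,-.06,.17,2.43,1.15,.26,.16]')
        qs=np.array([-.66,-.06,.17,2.43,1.15,.26,.16]);p2,M2=fk(qs,P,sg)
        print(' ',np.round(run(qs,p2+M2.apply(np.array([-.062,-.318,.062])*.5),M2,10,lam),2),'true [-1.53 -0.28  1.45  2.36  1.07  0.21  0.74]')
        qs=np.array([-1.54,-.22,1.45,2.36,.98,.17,.76]);p2,M2=fk(qs,P,sg)
        print(' ',np.round(run(qs,p2+M2.apply(np.array([-.026,-.009,-.042])*.5),M2*R.from_rotvec(np.array([.062,.07,.233])*2*np.pi),10,lam),2),'true [-1.68 -0.34  1.45  2.08  0.42  0.95 -0.23]')
E
python3 sim.py
```

```text
0.003 [-0.89 -0.13  0.14  2.43  1.04  0.42  0.06] true [-.66,-.06,.17,2.43,1.15,.26,.16]
  [-1.49 -0.26  1.44  2.37  0.98  0.19  0.82] true [-1.53 -0.28  1.45  2.36  1.07  0.21  0.74]
  [-1.12  0.32  1.27  1.97 -0.41  0.93  0.51] true [-1.68 -0.34  1.45  2.08  0.42  0.95 -0.23]
0.03 [-1.19 -0.19  0.76  2.43  1.04  0.3   0.38] true [-.66,-.06,.17,2.43,1.15,.26,.16]
  [-1.44 -0.23  1.39  2.37  0.84  0.18  0.95] true [-1.53 -0.28  1.45  2.36  1.07  0.21  0.74]
  [-1.11  0.3   1.24  1.97 -0.39  0.93  0.49] true [-1.68 -0.34  1.45  2.08  0.42  0.95 -0.23]
0.1 [-1.2  -0.17  0.61  2.43  1.11  0.38  0.16] true [-.66,-.06,.17,2.43,1.15,.26,.16]
  [-0.67  0.01  0.55  2.34  0.86  0.2   0.72] true [-1.53 -0.28  1.45  2.36  1.07  0.21  0.74]
  [-1.49  0.05  1.45  2.1  -0.02  0.71  0.17] true [-1.68 -0.34  1.45  2.08  0.42  0.95 -0.23]
```

```bash
cat > opt.py <<'E'
from sim import *
q=np.array(readout.get_obs()['joints'])
down=lambda yaw:R.from_rotvec([0,0,yaw])*R.from_matrix(np.array([[-1,0,0],[0,1,0],[0,0,-1.]]))*R.from_euler('z',np.pi/2)
def go(q,x,M,rows,lab):
    q=run(q,np.array(x),M,rows,.01); p,N=fk(q,P,sg); print(lab,np.round(q,2),'err',round(np.linalg.norm(p-x),3),round(np.linalg.norm((M*N.inv()).as_rotvec()),2)); return q
A=tgt([-.13,.04,.25],24,4,np.pi/2);B=tgt([-.038,.03,.18],28,4,np.pi/2)
print('natural',np.round(ik2([-.038,.03,.18],28,4,[.1,.3,0,2,0,.3,0])[0],2))
for nm,via in {'a':[((.6,.05,.4),0.1,10)],'b':[((.5,.3,.35),.5,10)],'c':[((.3,.6,.35),1.1,20)],'d':[((.45,.45,.4),.8,15)],'e':[((.5,.3,.35),.5,10),((.7,.3,.45),.4,10)],'f':[((.6,.4,.4),.6,15)]}.items():
    z=q.copy()
    for x,y,n in via: z=go(z,x,down(y),n,nm+' via')
    z=go(z,*A,20,nm+' A'); z=go(z,*B,10,nm+' B')
E
python3 opt.py
```

```text
natural [ 0.32  0.34 -0.28  2.06 -0.25  0.3   0.    2.08]
a via [-1.91 -0.34  1.45  1.85  0.42  1.16 -0.46] err 0.074 0.2
a A [-1.58 -0.34  1.44  2.17  0.45  0.62 -0.18] err 0.027 0.02
a B [-1.59 -0.34  1.44  2.2   0.5   0.53 -0.24] err 0.133 0.02
b via [-2.35 -0.34  1.45  1.91  0.39  1.2  -0.51] err 0.108 0.1
b A [-1.55 -0.33  1.41  2.17  0.44  0.62 -0.18] err 0.031 0.02
b B [-1.56 -0.33  1.41  2.2   0.49  0.53 -0.23] err 0.136 0.02
c via [-2.75 -0.33  1.45  1.91  0.32  1.06 -0.29] err 0.167 0.23
c A [-1.56 -0.33  1.42  2.17  0.44  0.62 -0.18] err 0.029 0.02
c B [-1.57 -0.33  1.42  2.2   0.49  0.53 -0.23] err 0.135 0.02
d via [-2.62 -0.34  1.45  1.82  0.4   1.23 -0.45] err 0.117 0.16
d A [-1.58 -0.33  1.44  2.17  0.45  0.62 -0.18] err 0.027 0.02
d B [-1.59 -0.33  1.44  2.2   0.5   0.53 -0.24] err 0.133 0.02
e via [-2.35 -0.34  1.45  1.91  0.39  1.2  -0.51] err 0.108 0.1
e via [-2.27 -0.34  1.45  1.71  0.42  1.27 -0.46] err 0.198 0.23
e A [-1.58 -0.33  1.44  2.17  0.44  0.62 -0.17] err 0.027 0.02
e B [-1.59 -0.33  1.44  2.2   0.49  0.53 -0.23] err 0.133 0.02
f via [-2.43 -0.34  1.45  1.78  0.42  1.22 -0.45] err 0.184 0.2
f A [-1.55 -0.33  1.42  2.17  0.44  0.62 -0.18] err 0.03 0.02
f B [-1.57 -0.33  1.42  2.2   0.49  0.53 -0.23] err 0.136 0.02
```

```bash
cat > sim2.py <<'E'
from sim import *
def run2(q,x1,M1,rows=10,lam=.03,mode='row',wr=.3,null=0,qn=None,m=.01):
    q=np.array(q,float);W=np.diag([1,1,1,wr,wr,wr])
    for _ in range(rows):
        x,M,_=jac(q);dx=x1-x;dw=(M1*M.inv()).as_rotvec()
        k=min(1,.0625/max(np.linalg.norm(dx),1e-9));k2=min(1,np.radians(10.7)/max(np.linalg.norm(dw),1e-9))
        if mode=='sync': k=k2=min(k,k2)
        xt=x+dx*k;Mt=R.from_rotvec(dw*k2)*M; s=q.copy()
        for _ in range(15):
            y,N,J=jac(s);A=W@J;e=W@np.r_[xt-y,(Mt*N.inv()).as_rotvec()]
            G=A.T@np.linalg.inv(A@A.T+lam**2*np.eye(6)); d=G@e
            if null: d+=null*(np.eye(7)-G@A)@((qn-s))
            s=np.clip(s+d,lo+m,hi-m)
        d=s-q; q=q+d*min(1,np.min(vm*.125/np.maximum(abs(d),1e-9)))
    return q
if __name__=='__main__':
    q0=np.array([-1.341,.4775,.022,1.5555,-.011,1.109,-.083]);mid=(lo+hi)/2
    C=[([-.66,-.06,.17,2.43,1.15,.26,.16],[-.062,-.318,.062],[0,0,0],[-1.53,-.28,1.45,2.36,1.07,.21,.74]),
    ([-1.53,-.28,1.45,2.36,1.07,.21,.74],[-.064,.001,.267],[0,0,0],[-1.54,-.22,1.45,2.36,.98,.17,.76]),
    ([-1.54,-.22,1.45,2.36,.98,.17,.76],[-.026,-.009,-.042],[.062,.07,.233],[-1.68,-.34,1.45,2.08,.42,.95,-.23])]
    for lam in(.01,.1):
     for nn,qn in((0,None),(.05,q0),(.05,mid),(.2,q0),(.2,mid)):
      p,M=fk(q0,P,sg);d=np.array([-.9,-.96,.02])*.5;a=np.array([-.026,-.109,-.071])*2*np.pi
      q=run2(q0,p+M.apply(d/2),M*R.from_rotvec(a/2),2,lam,null=nn,qn=qn);q=run2(q,p+M.apply(d),M*R.from_rotvec(a),8,lam,null=nn,qn=qn)
      print(lam,nn,'mid' if qn is mid else 'q0');print('  ',np.round(q,2),'| true',C[0][0])
      for qs,d,a,t in C:
        p,M=fk(qs,P,sg); print('  ',np.round(run2(qs,p+M.apply(np.array(d)*.5),M*R.from_rotvec(np.array(a)*2*np.pi),10,lam,null=nn,qn=qn),2),'| true',t)
E
python3 sim2.py
```

```text
0.01 0 q0
   [-1.24 -0.22  0.87  2.43  1.07  0.28  0.41] | true [-0.66, -0.06, 0.17, 2.43, 1.15, 0.26, 0.16]
   [-1.49 -0.06  1.45  2.37 -0.63  0.18  2.37] | true [-1.53, -0.28, 1.45, 2.36, 1.07, 0.21, 0.74]
   [ 0.08  0.16  0.02  2.31 -1.04  0.19  2.62] | true [-1.54, -0.22, 1.45, 2.36, 0.98, 0.17, 0.76]
   [-1.14  0.33  1.3   1.97 -0.43  0.94  0.53] | true [-1.68, -0.34, 1.45, 2.08, 0.42, 0.95, -0.23]
0.01 0.05 q0
   [-0.93 -0.16  0.54  2.43  0.9   0.24  0.51] | true [-0.66, -0.06, 0.17, 2.43, 1.15, 0.26, 0.16]
   [-1.56 -0.25  1.45  2.37  1.    0.18  0.81] | true [-1.53, -0.28, 1.45, 2.36, 1.07, 0.21, 0.74]
   [ 0.01  0.16 -0.01  2.27 -1.06  0.18  2.68] | true [-1.54, -0.22, 1.45, 2.36, 0.98, 0.17, 0.76]
   [-0.61  0.15  0.63  1.97 -0.12  0.88  0.26] | true [-1.68, -0.34, 1.45, 2.08, 0.42, 0.95, -0.23]
0.01 0.05 mid
   [-0.56 -0.14  0.12  2.43  0.82  0.23  0.51] | true [-0.66, -0.06, 0.17, 2.43, 1.15, 0.26, 0.16]
   [-1.58 -0.33  1.45  2.37  1.25  0.27  0.59] | true [-1.53, -0.28, 1.45, 2.36, 1.07, 0.21, 0.74]
   [ 0.23  0.16 -0.24  2.28 -0.95  0.18  2.63] | true [-1.54, -0.22, 1.
[... 2288 characters left out ...]
.76 -0.01  0.67  2.36  0.69  0.18  0.89] | true [-1.53, -0.28, 1.45, 2.36, 1.07, 0.21, 0.74]
   [-0.5   0.37  0.4   2.15  0.73  0.18  0.74] | true [-1.54, -0.22, 1.45, 2.36, 0.98, 0.17, 0.76]
   [-0.63  0.16  0.62  1.96 -0.09  0.89  0.2 ] | true [-1.68, -0.34, 1.45, 2.08, 0.42, 0.95, -0.23]
0.1 0.2 mid
   [-0.32 -0.02 -0.26  2.43  1.31  0.28 -0.1 ] | true [-0.66, -0.06, 0.17, 2.43, 1.15, 0.26, 0.16]
   [-0.01  0.05 -0.04  2.37  1.51  0.18  0.12] | true [-1.53, -0.28, 1.45, 2.36, 1.07, 0.21, 0.74]
   [ 0.22  0.37 -0.3   2.16  1.76  0.18 -0.06] | true [-1.54, -0.22, 1.45, 2.36, 0.98, 0.17, 0.76]
   [-0.08  0.1  -0.2   2.08  0.58  0.75 -0.05] | true [-1.68, -0.34, 1.45, 2.08, 0.42, 0.95, -0.23]
```

```bash
cat > cart.py <<'E'
from h import *
def cart(x,yaw,tilt=0,roll=90):
    "TCP x, tool leaning in the vertical plane of heading yaw (rad)"
    t=np.radians(tilt);s,c=np.sin(t),np.cos(t)
    M=R.from_rotvec([0,0,yaw])*R.from_matrix(np.array([[-c,0,s],[0,1,0],[-s,0,-c]]))*R.from_euler('z',np.radians(roll))
    o=readout.get_obs();M0=R.from_rotvec(o['orientation'])
    print(x,'cmd',np.round(np.r_[M0.inv().apply(np.array(x)-o['tcp_pos'])/.5,(M0.inv()*M).as_rotvec()/(2*np.pi)],4).tolist())
E
python3 -c "
from cart import *
cart([.42,.45,.36],.82)"
```

```text
[0.42, 0.45, 0.36] cmd [0.9707, 0.0402, -0.0403, 0.0295, 0.0103, -0.0985]
```

step_arm(commands=[[0.971, 0.04, -0.04, 0.03, 0.01, -0.098, 1], [0.971, 0.04, -0.04, 0.03, 0.01, -0.098, 1], [0.971, 0.04, -0.04, 0.03, 0.01, -0.098, 1], [0.971, 0.04, -0.04, 0.03, 0.01, -0.098, 1], [0.971, 0.04, -0.04, 0.03, 0.01, -0.098, 1], [0.971, 0.04, -0.04, 0.03, 0.01, -0.098, 1], [0.971, 0.04, -0.04, 0.03, 0.01, -0.098, 1], [0.971, 0.04, -0.04, 0.03, 0.01, -0.098, 1], [0.971, 0.04, -0.04, 0.03, 0.01, -0.098, 1], [0.971, 0.04, -0.04, 0.03, 0.01, -0.098, 1]])

```text
clock: 7.95
tcp_pos: [0.3445, 0.363, 0.404]
orientation: [1.148, 2.905, 0.062]
contact_force: [0.6, -0.7, 0.5]
grip_width: -0.0002
```

```bash
python3 -c "
from cart import *
where(); cart([.42,.45,.36],.82); cart([.62,.1,.4],.16,10); cart([.5,.0,.3],0,10)"
```

```text
t 7.95 grasp(chest,mm) [-287.5  464.8  350.1] z [ 0.03  0.03 -1.  ] F [ 0.5 -0.8  0.5] w -0.0 q [-2.61 -0.34  1.46  1.91  0.37  1.25 -0.45]
[0.42, 0.45, 0.36] cmd [0.0089, 0.2261, 0.0977, 0.0068, 0.0003, -0.0003]
[0.62, 0.1, 0.4] cmd [-0.7617, -0.0076, 0.0088, -0.0201, -0.0111, 0.1042]
[0.5, 0.0, 0.3] cmd [-0.723, -0.3259, 0.1953, -0.0197, -0.0139, 0.1295]
```

```bash
cat > srch.py <<'E'
from sim import *
rng=np.random.default_rng(1); q0=np.array(readout.get_obs()['joints']); out=[]
x0,M0=fk(q0,P,sg)
for i in range(260):
    x=x0+rng.uniform([-.2,-.25,-.05],[.25,.25,.35]); w=rng.normal(size=3)*rng.choice([.2,.6]); M=M0*R.from_rotvec(w)
    rr=np.hypot(x[0],x[1])
    if rr<.25 or x[2]<.3 or x[0]>.55: continue
    q=run(q0,x,M,10,.01,3); out.append((q[2]-q[1],q,x-x0,w))
out.sort(key=lambda o:o[0])
for o in out[:8]: print(np.round(o[1],2),'dx',np.round(o[2],2),'w',np.round(o[3],2))
E
time python3 srch.py
```

```text
[-1.77 -0.27 -0.15  1.92  0.65  1.9  -1.4 ] dx [-0.18 -0.09  0.21] w [-0.45 -0.64  0.36]
[-2.13  0.92  1.04  1.58  0.32  1.14 -0.73] dx [ 0.08  0.21 -0.03] w [-0.31 -0.99  0.1 ]
[-2.72  0.55  0.73  2.12  1.04  1.13 -2.  ] dx [-0.19  0.16 -0.03] w [-1.06 -0.62  0.02]
[-1.84  0.4   0.61  1.15 -0.01  1.91 -0.18] dx [-0.14  0.23  0.23] w [ 0.27 -0.27 -0.24]
[-1.23 -0.31 -0.04  2.    0.21  1.36 -0.56] dx [-0.14 -0.06  0.09] w [-0.18 -0.13  0.07]
[-0.93 -0.32 -0.05  2.01  0.3   1.19 -0.43] dx [-0.04 -0.21  0.21] w [-0.95 -0.51  0.42]
[-1.42 -0.32 -0.04  1.92  0.58  1.39 -0.59] dx [-0.14 -0.09  0.33] w [-1.19 -0.78 -0.34]
[-1.61 -0.32 -0.03  1.91  1.14  1.67 -0.1 ] dx [ 0.   -0.08  0.34] w [-0.46 -1.15 -0.74]
real	0m25.148s
user	0m25.354s
sys	0m0.116s
```

```bash
cat > opt2.py <<'E'
from sim import *
from cart import cart
q=np.array(readout.get_obs()['joints']);x0,M0=fk(q,P,sg)
def go(q,x,M,rows,lab):
    q=run(q,np.array(x),M,rows,.01); p,N=fk(q,P,sg); print(lab,np.round(q,2),'err',round(np.linalg.norm(p-x),3),round(np.linalg.norm((M*N.inv()).as_rotvec()),2)); return q
x=x0+[-.14,-.06,.09];w=np.array([-.18,-.13,.07])
q=go(q,x,M0*R.from_rotvec(w),10,'in'); print('cmd',np.round(np.r_[M0.inv().apply(x-x0)/.5,w/2/np.pi],3))
dn=lambda yaw:R.from_rotvec([0,0,yaw])*R.from_matrix(np.diag([-1,1,-1.]))*R.from_euler('z',np.pi/2)
A=tgt([-.13,.04,.25],24,4,np.pi/2);B=tgt([-.038,.03,.18],28,4,np.pi/2)
q1=go(q,(.42,.45,.36),dn(.82),10,'out'); z=go(q1,*A,20,'A');z=go(z,*B,10,'B')
q1=go(q,(.5,.25,.36),dn(.5),10,'out'); z=go(q1,*A,20,'A');z=go(z,*B,10,'B')
q1=go(q,(.55,.15,.36),dn(.3),10,'out'); z=go(q1,*A,20,'A');z=go(z,*B,10,'B')
E
python3 opt2.py
```

```text
in [-1.29 -0.32  0.    2.    0.22  1.38 -0.58] err 0.013 0.06
cmd [ 0.118 -0.272 -0.192 -0.029 -0.021  0.011]
out [-1.14  0.35  0.3   1.63 -0.11  1.18  0.02] err 0.0 0.0
A [-0.72  0.12  0.85  2.13 -0.45  0.59  0.65] err 0.0 0.0
B [-0.46  0.39  0.62  2.06 -0.99  0.47  1.12] err 0.0 0.0
out [-0.95  0.27  0.48  1.74 -0.13  1.16  0.08] err 0.0 0.0
A [-0.63  0.11  0.75  2.13 -0.42  0.58  0.63] err 0.0 0.0
B [-0.41  0.38  0.56  2.06 -0.94  0.45  1.09] err 0.0 0.0
out [-0.82  0.3   0.57  1.72 -0.17  1.17  0.11] err 0.0 0.0
A [-0.59  0.11  0.7   2.13 -0.41  0.58  0.62] err 0.0 0.0
B [-0.37  0.37  0.52  2.06 -0.92  0.44  1.07] err 0.0 0.0
```

Simulation shows a way out: pull inward first, then go outward with the jaws radial.

step_arm(commands=[[0.118, -0.272, -0.192, -0.029, -0.021, 0.011, 1], [0.118, -0.272, -0.192, -0.029, -0.021, 0.011, 1], [0.118, -0.272, -0.192, -0.029, -0.021, 0.011, 1], [0.118, -0.272, -0.192, -0.029, -0.021, 0.011, 1], [0.118, -0.272, -0.192, -0.029, -0.021, 0.011, 1], [0.118, -0.272, -0.192, -0.029, -0.021, 0.011, 1], [0.118, -0.272, -0.192, -0.029, -0.021, 0.011, 1], [0.118, -0.272, -0.192, -0.029, -0.021, 0.011, 1], [0.118, -0.272, -0.192, -0.029, -0.021, 0.011, 1], [0.118, -0.272, -0.192, -0.029, -0.021, 0.011, 1]])

```text
clock: 9.2
tcp_pos: [0.2055, 0.3015, 0.4938]
orientation: [1.172, 2.682, 0.236]
contact_force: [-0.4, 0.4, -0.2]
grip_width: 0.0003
```

```bash
python3 -c "
from cart import *
where(); cart([.5,.25,.36],.5)"; sed -i 's/^q=go(q,x,M0.*$//' opt2.py; python3 opt2.py
```

```text
t 9.2 grasp(chest,mm) [-421.3  422.   441.7] z [ 0.26  0.03 -0.97] F [-0.3  0.5 -0.2] w 0.0 q [-1.65 -0.33  0.24  2.02  0.32  1.35 -0.72]
[0.5, 0.25, 0.36] cmd [-0.4341, 0.2855, 0.3989, 0.0387, 0.0151, 0.039]
out [-1.39  0.39  0.64  1.63 -0.25  1.2   0.13] err 0.0 0.0
A [-0.99  0.18  1.15  2.13 -0.58  0.62  0.76] err 0.0 0.0
B [-0.62  0.45  0.82  2.06 -1.12  0.55  1.21] err 0.0 0.0
out [-1.21  0.32  0.81  1.74 -0.25  1.18  0.18] err 0.0 0.0
A [-0.9   0.15  1.05  2.13 -0.52  0.61  0.71] err 0.0 0.0
B [-0.57  0.43  0.76  2.06 -1.08  0.52  1.19] err 0.0 0.0
out [-1.06  0.37  0.89  1.72 -0.3   1.2   0.22] err 0.0 0.0
A [-0.85  0.14  0.99  2.13 -0.5   0.6   0.69] err 0.0 0.0
B [-0.54  0.42  0.72  2.06 -1.05  0.5   1.17] err 0.0 0.0
```

Good: j3 dropped to 0.24. Now outward.

step_arm(commands=[[-0.434, 0.285, 0.399, 0.039, 0.015, 0.039, 1], [-0.434, 0.285, 0.399, 0.039, 0.015, 0.039, 1], [-0.434, 0.285, 0.399, 0.039, 0.015, 0.039, 1], [-0.434, 0.285, 0.399, 0.039, 0.015, 0.039, 1], [-0.434, 0.285, 0.399, 0.039, 0.015, 0.039, 1], [-0.434, 0.285, 0.399, 0.039, 0.015, 0.039, 1], [-0.434, 0.285, 0.399, 0.039, 0.015, 0.039, 1], [-0.434, 0.285, 0.399, 0.039, 0.015, 0.039, 1], [-0.434, 0.285, 0.399, 0.039, 0.015, 0.039, 1], [-0.434, 0.285, 0.399, 0.039, 0.015, 0.039, 1]])

```text
clock: 10.45
tcp_pos: [0.4992, 0.2504, 0.3607]
orientation: [-1.6, -2.702, -0.0]
contact_force: [-0.7, 0.8, -0.1]
grip_width: -0.0
```

```bash
python3 -c "
from pl import *
where(); plan2([-.13,.045,.25],24)"
```

```text
t 10.45 grasp(chest,mm) [-150.4  331.9  306.8] z [-0.  0. -1.] F [-0.6  0.9 -0.1] w -0.0 q [-1.28  0.31  0.89  1.81 -0.26  1.14  0.2 ]
tcp [ 0.535 -0.036  0.299] cmd [-0.5363, -0.2128, 0.1225, -0.0662, -0.0102, 0.0475]
```

step_arm(commands=[[-0.536, -0.213, 0.122, -0.066, -0.01, 0.0475, 1], [-0.536, -0.213, 0.122, -0.066, -0.01, 0.0475, 1], [-0.536, -0.213, 0.122, -0.066, -0.01, 0.0475, 1], [-0.536, -0.213, 0.122, -0.066, -0.01, 0.0475, 1], [-0.536, -0.213, 0.122, -0.066, -0.01, 0.0475, 1], [-0.536, -0.213, 0.122, -0.066, -0.01, 0.0475, 1], [-0.536, -0.213, 0.122, -0.066, -0.01, 0.0475, 1], [-0.536, -0.213, 0.122, -0.066, -0.01, 0.0475, 1], [-0.536, -0.213, 0.122, -0.066, -0.01, 0.0475, 1], [-0.536, -0.213, 0.122, -0.066, -0.01, 0.0475, 1]])

```text
clock: 11.7
tcp_pos: [0.5347, -0.0344, 0.2996]
orientation: [1.798, 2.2, 0.467]
contact_force: [0.2, -0.7, -0.2]
grip_width: -0.0003
```

```bash
python3 -c "
from pl import *
where(); plan2([-.038,.03,.178],28);plan2([-.038,.03,.178],32)"
```

```text
t 11.7 grasp(chest,mm) [-130.    46.6  250.3] z [ 0.4   0.03 -0.91] F [ 0.1 -0.8 -0.2] w -0.0 q [-0.93  0.15  1.03  2.17 -0.48  0.53  0.64]
tcp [ 0.625 -0.04   0.226] cmd [-0.0463, 0.0993, 0.2059, -0.0113, -0.0004, 0.0003]
tcp [ 0.621 -0.04   0.224] cmd [-0.0462, 0.0918, 0.2067, -0.0224, -0.0004, 0.0003]
```

step_arm(commands=[[-0.008, 0.016, 0.035, -0.01, 0, 0, 1], [-0.015, 0.032, 0.07, -0.017, 0, 0, 1], [-0.023, 0.048, 0.105, -0.017, 0, 0, 1], [-0.03, 0.062, 0.135, -0.017, 0, 0, 1], [-0.037, 0.075, 0.165, -0.017, 0, 0, 1], [-0.042, 0.086, 0.19, -0.017, 0, 0, 1], [-0.046, 0.0955, 0.206, -0.017, 0, 0, 1], [-0.046, 0.0955, 0.206, -0.017, 0, 0, 1], [-0.046, 0.0955, 0.206, -0.017, 0, 0, 1], [-0.046, 0.0955, 0.206, -0.017, 0, 0, 1]])

```text
clock: 12.95
tcp_pos: [0.6228, -0.0397, 0.2252]
orientation: [1.742, 2.132, 0.574]
contact_force: [0.1, -0.0, -0.1]
grip_width: -0.0002
```

```bash
cat > look.py <<'E'
import sys
from pl import *
where()
S=grab_frame('side');T=grab_frame('top')
a=S['img'][110:310,230:430];b=T['img'][90:290,230:430]
o=cv2.cvtColor(np.hstack([a,b]),cv2.COLOR_RGB2BGR);cv2.imwrite('pics/%s.png'%sys.argv[1],cv2.resize(o,None,fx=2,fy=2,interpolation=2))
for n,f in(('S',S),('T',T)):
    for k in('toggle_tip','handle_r'): print(n,k,[(np.round(t['point'],1).tolist(),round(float(t['p']),2)) for t in tip_of(k,f)[:3]])
p=np.load('p.npy')
for n,f in(('S',S),('T',T)):
    print(n,'lever 0,.2,.35,.42:',np.round(proj(f,pose(p,[[-.02,-.067*np.sin(a),.118+.067*np.cos(a)] for a in(0,.2,.35,.42)])),1).tolist(),'handle 0,25,90:',np.round(proj(f,pose(p,[[-.14-d,-.0965,.075] for d in(0,.025,.09)])),1).tolist())
E
python3 look.py b1
```

```text
t 12.95 grasp(chest,mm) [-38.2  30.3 178.6] z [ 0.5   0.04 -0.87] F [ 0.1 -0.  -0.1] w -0.0 q [-0.48  0.4   0.6   2.1  -1.09  0.38  1.2 ]
S toggle_tip [([336.1, 193.4], 0.42)]
S handle_r [([266.1, 228.7], 0.9), ([317.4, 283.9], 0.77)]
T toggle_tip [([302.6, 164.4], 0.55), ([216.6, 210.6], 0.17)]
T handle_r [([342.2, 212.8], 0.68), ([275.2, 218.2], 0.64)]
S lever 0,.2,.35,.42: [[338.3, 197.2], [342.3, 201.3], [345.1, 204.9], [346.4, 206.7]] handle 0,25,90: [[318.2, 283.5], [308.8, 289.2], [283.4, 304.8]]
T lever 0,.2,.35,.42: [[305.9, 164.9], [311.0, 164.4], [314.6, 164.3], [316.2, 164.2]] handle 0,25,90: [[343.6, 211.7], [344.7, 220.6], [347.8, 243.7]]
```

View pics/b1.png

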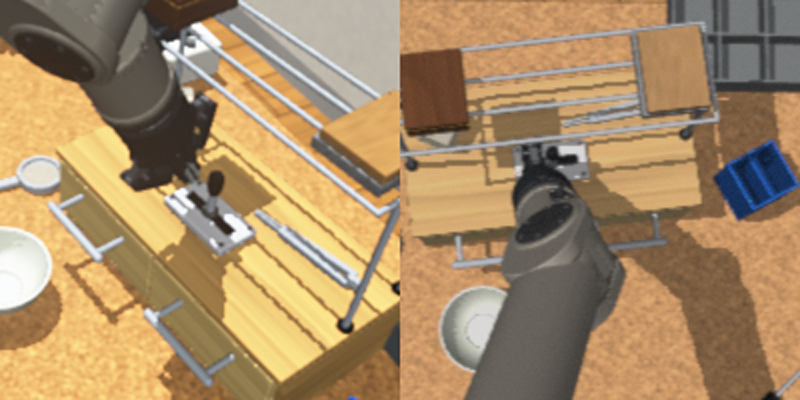

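Picture: the closed fingers sit just left of the upright lever at side-crop (190,170), with the lever at (216,183), and are clear of the rack. Now I push gently towards chest -y, which is tool -x.

step_arm(commands=[[-0.006, 0, 0, 0, 0, 0, 1], [-0.012, 0, 0, 0, 0, 0, 1], [-0.018, 0, 0, 0, 0, 0, 1], [-0.022, 0, 0, 0, 0, 0, 1], [-0.026, 0, 0, 0, 0, 0, 1], [-0.03, 0, 0, 0, 0, 0, 1], [-0.034, 0, 0, 0, 0, 0, 1], [-0.037, 0, 0, 0, 0, 0, 1], [-0.04, 0, 0, 0, 0, 0, 1], [-0.04, 0, 0, 0, 0, 0, 1]])

```text
clock: 14.5
tcp_pos: [0.6268, -0.0592, 0.2249]
orientation: [1.742, 2.133, 0.574]
contact_force: [-1.8, 3.0, 3.2]
grip_width: 0.0002
```

```bash
python3 look.py b2
```

```text
t 14.5 grasp(chest,mm) [-36.7  10.5 178.3] z [ 0.5   0.04 -0.87] F [-1.4  3.2  3.2] w 0.0 q [-0.43  0.41  0.6   2.08 -1.1   0.4   1.24]
S toggle_tip [([343.1, 198.9], 0.48), ([249.6, 200.1], 0.18)]
S handle_r [([318.6, 283.2], 0.84), ([264.1, 225.0], 0.74), ([249.3, 198.4], 0.73)]
T toggle_tip [([311.7, 165.3], 0.56)]
T handle_r [([276.0, 222.6], 0.74), ([341.4, 213.8], 0.64)]
S lever 0,.2,.35,.42: [[338.3, 197.2], [342.3, 201.3], [345.1, 204.9], [346.4, 206.7]] handle 0,25,90: [[318.2, 283.5], [308.8, 289.2], [283.4, 304.8]]
T lever 0,.2,.35,.42: [[305.9, 164.9], [311.0, 164.4], [314.6, 164.3], [316.2, 164.2]] handle 0,25,90: [[343.6, 211.7], [344.7, 220.6], [347.8, 243.7]]
```

step_arm(commands=[[-0.003, 0, 0, 0, 0, 0, 1], [-0.005, 0, 0, 0, 0, 0, 1], [-0.007, 0, 0, 0, 0, 0, 1], [-0.009, 0, 0, 0, 0, 0, 1], [-0.01, 0, 0, 0, 0, 0, 1], [-0.011, 0, 0, 0, 0, 0, 1], [-0.012, 0, 0, 0, 0, 0, 1], [-0.012, 0, 0, 0, 0, 0, 1], [-0.012, 0, 0, 0, 0, 0, 1], [-0.012, 0, 0, 0, 0, 0, 1]])

```text
clock: 16.05
tcp_pos: [0.6277, -0.0646, 0.2246]
orientation: [1.743, 2.134, 0.574]
contact_force: [-4.3, 4.8, 3.4]
grip_width: -0.0003
```

```bash
python3 look.py b3
```

```text
t 16.05 grasp(chest,mm) [-36.5   5.  178. ] z [ 0.5   0.04 -0.87] F [-3.7  5.4  3.4] w -0.0 q [-0.42  0.41  0.59  2.08 -1.11  0.41  1.25]
S toggle_tip [([343.2, 198.7], 0.69)]
S handle_r [([317.6, 283.2], 0.84), ([263.9, 226.1], 0.74)]
T toggle_tip []
T handle_r [([276.2, 218.4], 0.97), ([339.9, 215.2], 0.54)]
S lever 0,.2,.35,.42: [[338.3, 197.2], [342.3, 201.3], [345.1, 204.9], [346.4, 206.7]] handle 0,25,90: [[318.2, 283.5], [308.8, 289.2], [283.4, 304.8]]
T lever 0,.2,.35,.42: [[305.9, 164.9], [311.0, 164.4], [314.6, 164.3], [316.2, 164.2]] handle 0,25,90: [[343.6, 211.7], [344.7, 220.6], [347.8, 243.7]]
```

View pics/b3.png

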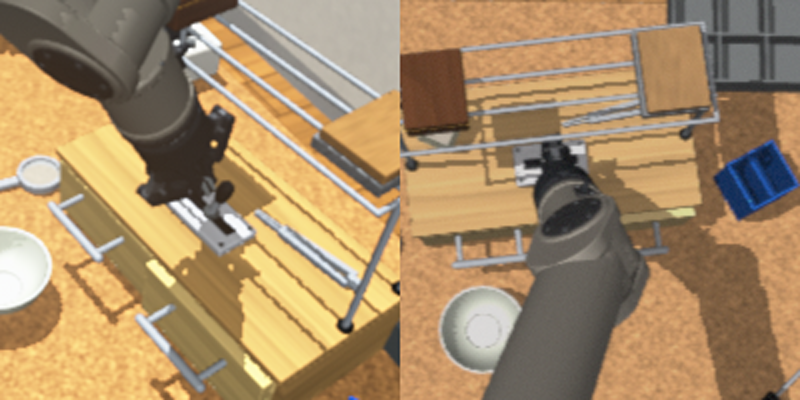

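The lever is well over and the right drawer is coming forward: its handle is now at about full-frame (316,286) and its top edge shows. I'm holding there.

step_arm(commands=[[-0.003, 0, 0, 0, 0, 0, 1], [-0.003, 0, 0, 0, 0, 0, 1], [-0.003, 0, 0, 0, 0, 0, 1], [-0.003, 0, 0, 0, 0, 0, 1], [-0.003, 0, 0, 0, 0, 0, 1], [-0.003, 0, 0, 0, 0, 0, 1], [-0.003, 0, 0, 0, 0, 0, 1], [-0.003, 0, 0, 0, 0, 0, 1], [-0.003, 0, 0, 0, 0, 0, 1], [-0.003, 0, 0, 0, 0, 0, 1]])

```text
clock: 17.6
tcp_pos: [0.6279, -0.0656, 0.2245]
orientation: [1.742, 2.136, 0.575]
contact_force: [-4.4, 4.6, 3.4]
grip_width: 0.0001
```

step_arm(commands=[[0, 0, 0, 0, 0, 0, 1], [0, 0, 0, 0, 0, 0, 1], [0, 0, 0, 0, 0, 0, 1], [0, 0, 0, 0, 0, 0, 1], [0, 0, 0, 0, 0, 0, 1], [0, 0, 0, 0, 0, 0, 1], [0, 0, 0, 0, 0, 0, 1], [0, 0, 0, 0, 0, 0, 1], [0, 0, 0, 0, 0, 0, 1], [0, 0, 0, 0, 0, 0, 1]])

```text
clock: 18.85
tcp_pos: [0.6278, -0.0654, 0.2245]
orientation: [1.742, 2.136, 0.576]
contact_force: [-3.7, 3.5, 3.9]
grip_width: 0.0002
```

```bash
cat > dr.py <<'E'
from pl import *
where(); S=grab_frame('side'); p=np.load('p.npy')
m=masks_of('handle_r',S)
for k in m[:3]: print('extent',np.round(k['extent'],1),round(float(k['p']),2))
for k in tip_of('handle_r',S)[:3]: print(np.round(k['point'],1),round(float(k['p']),2))
L=[0,.015,.02,.025,.03,.08,.086,.09]
print(dict(zip(L,np.round(proj(S,pose(p,[[-.14-d,-.0965,.075] for d in L])),1).tolist())))
E
python3 dr.py
```

```text
t 18.85 grasp(chest,mm) [-36.6   4.4 177.8] z [ 0.5   0.04 -0.87] F [-3.2  4.   3.9] w 0.0 q [-0.42  0.41  0.59  2.07 -1.11  0.41  1.25]
extent [330.8 286.6  74.8  86.9] 0.97
extent [284.1 222.1  62.4  56. ] 0.73
[312.2 288. ] 0.8
[268.2 226.6] 0.62
{0: [318.2, 283.5], 0.015: [312.6, 286.9], 0.02: [310.7, 288.1], 0.025: [308.8, 289.2], 0.03: [306.9, 290.4], 0.08: [287.4, 302.4], 0.086: [285.0, 303.9], 0.09: [283.4, 304.8]}
```

step_arm(commands=[[0, 0, 0, 0, 0, 0, 1], [0, 0, 0, 0, 0, 0, 1], [0, 0, 0, 0, 0, 0, 1], [0, 0, 0, 0, 0, 0, 1], [0, 0, 0, 0, 0, 0, 1], [0, 0, 0, 0, 0, 0, 1], [0, 0, 0, 0, 0, 0, 1], [0, 0, 0, 0, 0, 0, 1], [0, 0, 0, 0, 0, 0, 1], [0, 0, 0, 0, 0, 0, 1]])

```text
clock: 20.25
tcp_pos: [0.6278, -0.0652, 0.2245]
orientation: [1.742, 2.137, 0.576]
contact_force: [-3.9, 3.4, 4.4]
grip_width: 0.0002
```

```bash
python3 dr.py; python3 look.py b4 | grep toggle; python3 -c "
from pl import *
plan2([-.04,.035,.178],28);plan2([-.13,-.0,.27],24)"
```

```text
t 20.25 grasp(chest,mm) [-36.6   4.6 177.8] z [ 0.5   0.04 -0.87] F [-3.4  3.9  4.4] w 0.0 q [-0.42  0.41  0.59  2.07 -1.11  0.41  1.25]
extent [330.3 286.1  70.8  87.9] 0.89
extent [284.8 222.2  64.8  53.3] 0.71
[312.7 289.3] 0.88
[267.3 227.9] 0.6
{0: [318.2, 283.5], 0.015: [312.6, 286.9], 0.02: [310.7, 288.1], 0.025: [308.8, 289.2], 0.03: [306.9, 290.4], 0.08: [287.4, 302.4], 0.086: [285.0, 303.9], 0.09: [283.4, 304.8]}
S toggle_tip [([343.9, 200.3], 0.48)]
T toggle_tip [([314.5, 163.8], 0.43)]
tcp [ 0.622 -0.035  0.226] cmd [0.0619, 0.0018, -0.0011, 0.0055, -0.001, 0.0004]
tcp [ 0.541 -0.08   0.319] cmd [0.0063, -0.0586, -0.2525, 0.0166, -0.001, 0.0004]
```

View pics/b4.png

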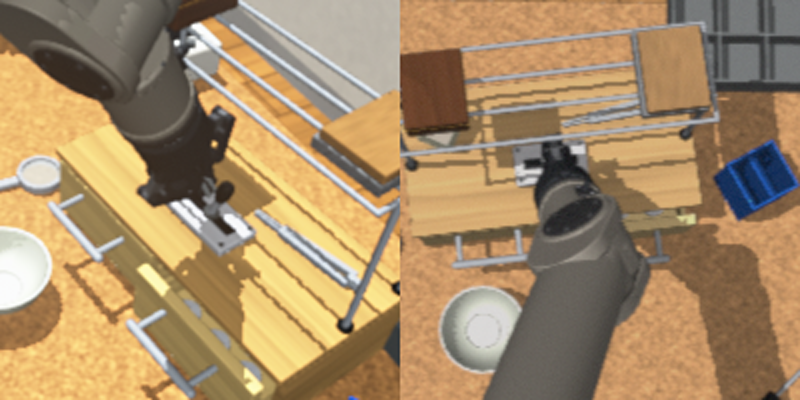

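The drawer's handle sits at about (311,289) in the side view, and it hasn't moved for 1.25 s. The left drawer is shut. Next I let the lever return and back off.

step_arm(commands=[[0.008, 0, 0, 0, 0, 0, 1], [0.018, 0, 0, 0, 0, 0, 1], [0.03, 0, 0, 0, 0, 0, 1], [0.042, 0, 0, 0, 0, 0, 1], [0.054, 0, 0, 0, 0, 0, 1], [0.064, 0, 0, 0, 0, 0, 1], [0.064, 0, 0, 0, 0, 0, 1], [0.064, 0, 0, 0, 0, 0, 1], [0.064, 0, 0, 0, 0, 0, 1], [0.064, 0, 0, 0, 0, 0, 1]])

```text
clock: 21.95
tcp_pos: [0.6213, -0.0341, 0.2247]
orientation: [1.743, 2.136, 0.576]
contact_force: [0.5, 0.1, -0.2]
grip_width: -0.0003
```

```bash
python3 look.py b5 | grep -v handle_r; python3 - <<'E'
from pl import *
from sim import *
plan2([-.13,.036,.25],24)
q=np.array(readout.get_obs()['joints'])
for g,t,az in(([-.13,.036,.25],24,4),([-.165,-.0965,.16],5,0),([-.165,-.0965,.072],5,0),([-.235,-.0965,.072],5,0)):
    x,M=tgt(g,t,az,np.pi/2); q=run(q,x,M,14,.01); p,N=fk(q,P,sg); print(g,np.round(q,2),round(np.linalg.norm(p-x),3),round(np.linalg.norm((M*N.inv()).as_rotvec()),2))
E
```

```text
t 21.95 grasp(chest,mm) [-39.   36.2 178. ] z [ 0.5   0.04 -0.87] F [ 0.5  0.  -0.2] w -0.0 q [-0.49  0.39  0.6   2.1  -1.09  0.38  1.19]
S toggle_tip [([338.0, 197.6], 0.58)]
T toggle_tip []
S lever 0,.2,.35,.42: [[338.3, 197.2], [342.3, 201.3], [345.1, 204.9], [346.4, 206.7]] handle 0,25,90: [[318.2, 283.5], [308.8, 289.2], [283.4, 304.8]]
T lever 0,.2,.35,.42: [[305.9, 164.9], [311.0, 164.4], [314.6, 164.3], [316.2, 164.2]] handle 0,25,90: [[343.6, 211.7], [344.7, 220.6], [347.8, 243.7]]
tcp [ 0.536 -0.045  0.299] cmd [0.014, -0.074, -0.2149, 0.0166, -0.001, 0.0004]
[-0.13, 0.036, 0.25] [-0.8   0.14  0.95  2.13 -0.49  0.6   0.7 ] 0.0 0.0
[-0.165, -0.0965, 0.16] [-0.44  0.54  0.89  1.91 -0.6   0.89  0.89] 0.0 0.0
[-0.165, -0.0965, 0.072] [-0.34  0.66  0.76  1.95 -0.75  0.75  1.01] 0.0 0.0
[-0.235, -0.0965, 0.072] [-0.31  0.59  0.78  2.07 -0.74  0.69  1.1 ] 0.0 0.0
```

The lever is centred again (side view (338.0,197.6), predicted (338.3,197.2)), with no contact force. I retreat along the approach path.

step_arm(commands=[[0.002, -0.012, -0.035, 0, 0, 0, 1], [0.004, -0.024, -0.07, 0, 0, 0, 1], [0.007, -0.036, -0.105, 0.004, 0, 0, 1], [0.009, -0.048, -0.14, 0.008, 0, 0, 1], [0.012, -0.062, -0.18, 0.012, 0, 0, 0.6], [0.014, -0.074, -0.215, 0.0166, 0, 0, 0.2], [0.014, -0.074, -0.215, 0.0166, 0, 0, 0.2], [0.014, -0.074, -0.215, 0.0166, 0, 0, 0.2], [0.014, -0.074, -0.215, 0.0166, 0, 0, 0.2], [0.014, -0.074, -0.215, 0.0166, 0, 0, 0.2]])

```text
clock: 23.5
tcp_pos: [0.536, -0.0449, 0.2989]
orientation: [1.796, 2.203, 0.471]
contact_force: [0.7, -0.8, -0.1]
grip_width: 0.0342
```

```bash
python3 - <<'E'
from pl import *
where(); plan2([-.167,-.0965,.15],5,0)
p=np.load('p.npy')
S=grab_frame('side')
m=masks_of('toggle_tip',S); print([np.round(k['extent'],1) for k in m[:1]], [np.round(k['point'],1) for k in tip_of('toggle_tip',S)[:1]])
E
```

```text
t 23.5 grasp(chest,mm) [-130.1   36.1  249.7] z [ 0.4   0.03 -0.91] F [ 0.6 -0.8 -0.1] w 0.034 q [-0.89  0.16  1.02  2.17 -0.53  0.54  0.7 ]
tcp [ 0.533 -0.177  0.204] cmd [-0.2587, -0.1309, 0.1491, 0.0527, -0.0036, 0.0114]
[array([334.6, 204.7,   6.5,  23.6])] [array([337.4, 195.2])]
```

step_arm(commands=[[-0.06, -0.03, 0.03, 0.015, 0, 0.003, 0.2], [-0.13, -0.065, 0.07, 0.03, -0.002, 0.006, 0.2], [-0.2, -0.1, 0.11, 0.045, -0.003, 0.009, 0.2], [-0.259, -0.131, 0.149, 0.053, -0.0036, 0.0114, 0.2], [-0.259, -0.131, 0.149, 0.053, -0.0036, 0.0114, 0.2], [-0.259, -0.131, 0.149, 0.053, -0.0036, 0.0114, 0.2], [-0.259, -0.131, 0.149, 0.053, -0.0036, 0.0114, 0.2], [-0.259, -0.131, 0.149, 0.053, -0.0036, 0.0114, 0.2], [-0.259, -0.131, 0.149, 0.053, -0.0036, 0.0114, 0.2], [-0.259, -0.131, 0.149, 0.053, -0.0036, 0.0114, 0.2]])

```text
clock: 24.9
tcp_pos: [0.5332, -0.177, 0.2041]
orientation: [2.035, 2.317, 0.1]
contact_force: [-0.1, -0.5, -0.3]
grip_width: 0.0337
```

```bash
python3 look.py c1 |head -3; python3 -c "
from pl import *
plan2([-.166,-.0965,.072],5,0)"
```

```text
t 24.9 grasp(chest,mm) [-167.   -96.4  150.4] z [ 0.09  0.   -1.  ] F [-0.2 -0.5 -0.3] w 0.034 q [-0.46  0.54  0.91  2.01 -0.65  0.81  0.95]
S toggle_tip [([335.9, 196.8], 0.48)]
S handle_r [([263.5, 225.4], 0.92), ([305.9, 288.9], 0.59)]
tcp [ 0.534 -0.177  0.126] cmd [0.0004, -0.0113, 0.156, -0.0003, 0.0, -0.0]
```

View pics/c1.png

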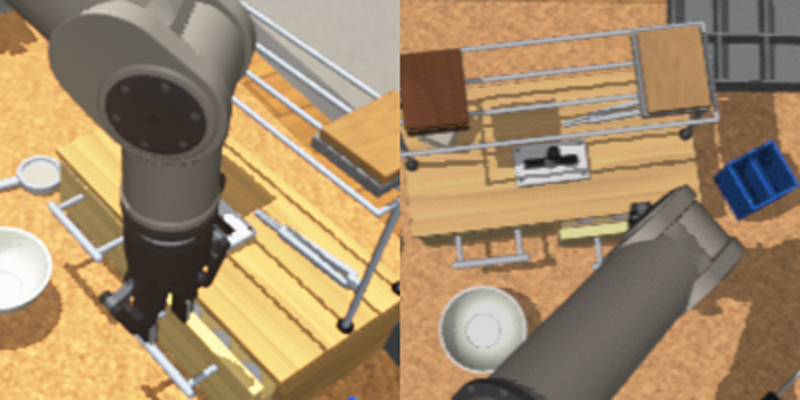

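The top view shows the lever centred. The side view shows the fingers above the right handle, straddling it. Descending.

step_arm(commands=[[0, -0.002, 0.03, 0, 0, 0, 0.2], [0, -0.004, 0.06, 0, 0, 0, 0.2], [0, -0.006, 0.08, 0, 0, 0, 0.2], [0, -0.007, 0.095, 0, 0, 0, 0.2], [0, -0.008, 0.108, 0, 0, 0, 0.2], [0, -0.009, 0.12, 0, 0, 0, 0.2], [0, -0.01, 0.132, 0, 0, 0, 0.2], [0, -0.011, 0.144, 0, 0, 0, 0.2], [0, -0.011, 0.156, 0, 0, 0, 0.2], [0, -0.011, 0.156, 0, 0, 0, 0.2]])

```text
clock: 26.45
tcp_pos: [0.5341, -0.1771, 0.1253]
orientation: [2.036, 2.317, 0.098]
contact_force: [-0.4, -0.5, 0.2]
grip_width: 0.0338
```

```bash
python3 dr.py; python3 -c "
from pl import *
plan2([-.25,-.0965,.072],5,0)"
```

```text
t 26.45 grasp(chest,mm) [-166.2  -96.6   71.6] z [ 0.08  0.   -1.  ] F [-0.5 -0.4  0.2] w 0.034 q [-0.35  0.64  0.76  2.05 -0.79  0.68  1.07]
extent [339.6 298.6  57.4  62.4] 0.89
extent [270.9 216.2  36.8  46. ] 0.78
[310.7 287.2] 0.68
[267.  225.8] 0.62
{0: [318.2, 283.5], 0.015: [312.6, 286.9], 0.02: [310.7, 288.1], 0.025: [308.8, 289.2], 0.03: [306.9, 290.4], 0.08: [287.4, 302.4], 0.086: [285.0, 303.9], 0.09: [283.4, 304.8]}
tcp [ 0.451 -0.188  0.126] cmd [0.0006, -0.1678, -0.0141, -0.0003, 0.0, -0.0]
```

No contact, and the bar is between the open fingers. Pulling steadily (tool -y).

step_arm(commands=[[0, -0.01, -0.001, 0, 0, 0, 0.2], [0, -0.022, -0.002, 0, 0, 0, 0.2], [0, -0.038, -0.003, 0, 0, 0, 0.2], [0, -0.054, -0.004, 0, 0, 0, 0.2], [0, -0.07, -0.006, 0, 0, 0, 0.2], [0, -0.086, -0.007, 0, 0, 0, 0.2], [0, -0.1, -0.008, 0, 0, 0, 0.2], [0, -0.113, -0.009, 0, 0, 0, 0.2], [0, -0.124, -0.01, 0, 0, 0, 0.2], [0, -0.132, -0.011, 0, 0, 0, 0.2]])

```text
clock: 27.85
tcp_pos: [0.4682, -0.1858, 0.1256]
orientation: [2.036, 2.316, 0.099]
contact_force: [-0.1, -0.0, 0.0]
grip_width: 0.0338
```

```bash
python3 dr.py
```

```text
t 27.85 grasp(chest,mm) [-232.6  -96.8   71.9] z [ 0.09 -0.   -1.  ] F [-0.1  0.   0. ] w 0.034 q [-0.33  0.56  0.77  2.18 -0.79  0.61  1.15]
extent [324.9 293.5  81.3 101.3] 0.7
extent [309.  246.4  18.3  18.3] 0.67
[290.3 298.4] 0.95
{0: [318.2, 283.5], 0.015: [312.6, 286.9], 0.02: [310.7, 288.1], 0.025: [308.8, 289.2], 0.03: [306.9, 290.4], 0.08: [287.4, 302.4], 0.086: [285.0, 303.9], 0.09: [283.4, 304.8]}
```

step_arm(commands=[[0, -0.003, 0, 0, 0, 0, 0.2], [0, -0.006, 0, 0, 0, 0, 0.2], [0, -0.009, -0.001, 0, 0, 0, 0.2], [0, -0.012, -0.001, 0, 0, 0, 0.2], [0, -0.014, -0.001, 0, 0, 0, 0.2], [0, -0.016, -0.001, 0, 0, 0, 0.2], [0, -0.018, -0.001, 0, 0, 0, 0.2], [0, -0.02, -0.001, 0, 0, 0, 0.2], [0, -0.022, -0.001, 0, 0, 0, 0.2], [0, -0.022, -0.001, 0, 0, 0, 0.2]])

```text
clock: 29.25
tcp_pos: [0.4593, -0.1869, 0.1255]
orientation: [2.033, 2.315, 0.101]
contact_force: [7.5, 1.1, -4.5]
grip_width: 0.034
```

```bash
python3 dr.py
```

```text
t 29.25 grasp(chest,mm) [-241.4  -96.7   71.8] z [ 0.09 -0.   -1.  ] F [ 7.6  0.1 -4.5] w 0.034 q [-0.32  0.55  0.76  2.2  -0.8   0.59  1.16]
extent [324.2 297.6  86.   97.1] 0.96
extent [306.6 246.9  18.1  19.9] 0.59
[285.9 306. ] 0.87
{0: [318.2, 283.5], 0.015: [312.6, 286.9], 0.02: [310.7, 288.1], 0.025: [308.8, 289.2], 0.03: [306.9, 290.4], 0.08: [287.4, 302.4], 0.086: [285.0, 303.9], 0.09: [283.4, 304.8]}
```

At the stop: 7.6 N, with the drawer at about 0.09. I centre the fingers around the bar and lift away.

step_arm(commands=[[0, 0.01, 0.001, 0, 0, 0, 0.2], [0, 0.019, 0.002, 0, 0, 0, 0.2], [0, 0.019, 0.002, 0, 0, 0, 0.2], [0, 0.021, -0.04, 0, 0, 0, 0.2], [0, 0.024, -0.08, 0, 0, 0, 0.2], [0, 0.027, -0.12, 0, 0, 0, 0.2], [0, 0.027, -0.18, 0, 0, 0, 0.2], [0, 0.027, -0.25, 0, 0, 0, 0.2], [0, 0.027, -0.3, 0, 0, 0, 0.2], [0, 0.027, -0.3, 0, 0, 0, 0.2]])

```text
clock: 30.65
tcp_pos: [0.4598, -0.1871, 0.2772]
orientation: [2.032, 2.314, 0.104]
contact_force: [-0.5, 0.4, -0.1]
grip_width: 0.0341
```

step_arm(commands=[[0, 0, 0, 0, 0, 0, 0.2], [0, 0, 0, 0, 0, 0, 0.2], [0, 0, 0, 0, 0, 0, 0.2], [0, 0, 0, 0, 0, 0, 0.2], [0, 0, 0, 0, 0, 0, 0.2], [0, 0, 0, 0, 0, 0, 0.2], [0, 0, 0, 0, 0, 0, 0.2], [0, 0, 0, 0, 0, 0, 0.2], [0, 0, 0, 0, 0, 0, 0.2], [0, 0, 0, 0, 0, 0, 0.2]])

```text
clock: 31.9
tcp_pos: [0.4598, -0.1871, 0.2772]
orientation: [2.032, 2.314, 0.104]
contact_force: [-0.0, -0.9, -0.9]
grip_width: 0.0339
```

```bash
python3 dr.py; python3 look.py d1 | grep toggle
```

```text
t 31.9 grasp(chest,mm) [-240.7  -97.   223.5] z [ 0.09 -0.   -1.  ] F [-0.1 -0.8 -0.9] w 0.034 q [-0.64  0.32  1.12  2.09 -0.44  0.88  0.86]
extent [318.4 296.1  99.4  97.9] 0.93
extent [306.5 250.1  19.4   8.8] 0.41
[286.3 302. ] 0.95
{0: [318.2, 283.5], 0.015: [312.6, 286.9], 0.02: [310.7, 288.1], 0.025: [308.8, 289.2], 0.03: [306.9, 290.4], 0.08: [287.4, 302.4], 0.086: [285.0, 303.9], 0.09: [283.4, 304.8]}
S toggle_tip [([336.6, 198.0], 0.44)]
T toggle_tip [([300.5, 173.9], 0.68), ([304.0, 166.2], 0.43)]
```

View pics/d1.png

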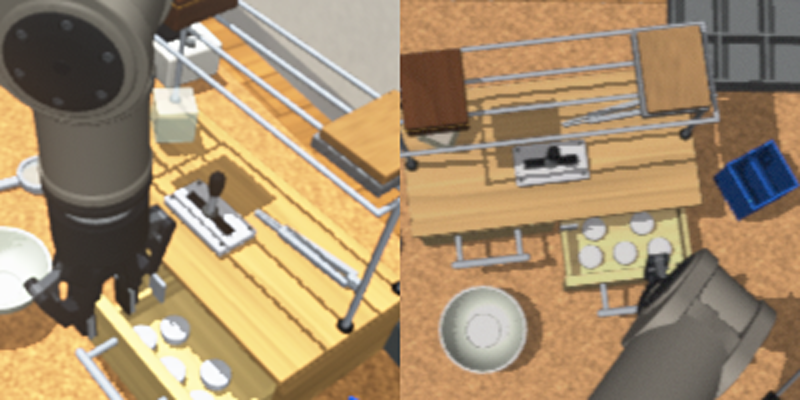

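The picture shows the right drawer fully out, the lever upright, the left drawer shut, the bystanders in place and the gripper clear above.

```bash
python3 -c "
from bench import r
print(r.hand_in())"
```

```text
the job is handed in; nothing more can be done
None
```

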